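# Change the fuses in a carrier and dock it for test

### The arm

A 7-joint arm with a two-finger parallel gripper is mounted at the origin on a cart in front of the work surface, level with it; the furniture and walls round the work are solid. World frame = base frame: x ahead of the robot, y to its left, z up, the work surface at z = 0. Lengths are in m, angles in degrees, forces in N, time in s.
With the tool pointing down it reaches from about 0.425 to 0.875 m from the base axis. Payload 4.7 kg.
Tool frame: the origin (TCP) lies midway between the tips of the shut fingers; the grasp point (between the pads) lies 19 mm behind it; z points along the fingers, x is the direction in which the jaws open and shut, and the axes are right-handed (so a half turn about z gives the same grasp; the last joint's range is limited). The gripper opens to 87 mm and grips with 3 to 60 N. Pads are 19 mm wide; open, the fingers measure 117 mm over their backs; the gripper's body (75 mm by 190 mm) begins 51 mm behind the grasp point.
Start: joints at [68.933, 18.392, -4.016, 83.108, 1.295, 78.541, -3.26], TCP at [0.242, -0.603, 0.223] pointing down, gripper open.
Joint ranges: [-163.93, 163.93], [-17.29, 119.83], [-79.2, 71.16], [3.27, 140.29], [-89.18, 269.18], [5.43, 117.66], [-154.24, 154.24]. Speed limits (degrees/s): [147.25, 147.25, 180, 180, 180, 180, 180].

### API

Orientations are given as [roll, pitch, yaw] about the fixed x, y, z axes, in that order (R = Rz(yaw) Ry(pitch) Rx(roll)).
In Python, from cell import env gives the robot as it stands.
- The arm moves only by the tool carry_out, never from a script. Its argument "plan" is a list of rows, each an object with "grip": the closure, from 0 (fully open) to 1 (shut); "dp": the shift along the tool's x, y, z in m, a list of three; "rotation": the turn, a rotation vector about the tool's x, y, z in degrees, a list of three. In form: [{"grip": grip, "dp": [dx, dy, dz], "rotation": [wx, wy, wz]}, ...]. A call has 1 to 8 rows; each row shifts and turns the pose as measured when the row begins, along the tool's axes as they then stand; what a row does not reach is not made up. A row lasts 1/12 s, in which the tool goes at most 41.7 mm and 7.16 degrees, less where a joint would pass 70% of its speed; a pose out of reach is approached as far as the arm can. A call is refused whole if a number of a shift passes 0.0417 or a number of a turn 7.16, either way. A call with a gripper value outside its range is refused whole. The fingers move at their own pace and stop on an object; "force" is the grip in N (left out, the last holds). Time passes only in rows, so rows that do not move let the fingers close. It gives the time, the measured TCP pose, the force and the opening at its end, in the units of the state.
- env.get_obs(): the state, without advancing time (a new reading comes with each control period).
- env.read_camera(name): name is "scene" or "top"; returns the picture (384x512x3 uint8, red, green, blue); there is no depth.
- env.camera_params(name): a dict with "fx", "fy", "cx", "cy" (pixels), "R" (3x3) and "t" (3): a world point X has camera coordinates R X + t. Camera axes: x right, y down, z forward; pixel columns grow to the right and rows downward; lengths in m; the calibration is good to about 2 mm. A picture is of the moment at which its call begins. camera_params takes no time and is no camera call.
- env.sign_off(): hands the job in, once; it reports no verdict.
The state is a dict: "time_s": time; "qpos": joint angles; "joint_velocities": joint speeds; "effort": joint torques, N m; "tool_pos": TCP position; "tool_rot": TCP orientation; "force": force on the tool from outside, world axes, zero at the start; "wrist_torque": the same for the moment, N m; "grip_width": finger opening in m.
Only numpy, scipy, OpenCV 4.12 (cv2) and the standard library are available. Lean on these libraries where they do the work, as an engineer would, in place of code of your own. Each camera call takes 0.05 s, during which the arm holds its last target. There are 200 camera calls.

### The job

Change the fuses: take the spent fuse out of the fuse carrier and drop it into the blue parts bin, and load every fuse that lies on the table into a bay of the carrier, by pressing one end against the bay's spring contact under the lip and then tipping the other end down until it lies flat between the contacts. Then set the loaded carrier squarely down on the sloped test stand, grip plate at the high end, let go of it, and only then press the test key fully down and release it. Leave the bin, the screwdriver and the glue bottle where they stand.

Things in the scene. Friction and masses are not known exactly. Their poses are not given: they have to be found in the camera images.
- fuse1_c (a point): A square-bodied fuse: white ceramic block 36 long x 20 x 20 mm with a round metal cap (14 mm diameter, 13 mm long) on each end, 62 mm long in all, 45 g; both ends are alike. The point is its centre (10 mm above the table as it lies); x runs along its length, z up. It may be absent.
- fuse2_c (a point): A square-bodied fuse: white ceramic block 36 long x 20 x 20 mm with a round metal cap (14 mm diameter, 13 mm long) on each end, 62 mm long in all, 45 g; both ends are alike. The point is its centre (10 mm above the table as it lies); x runs along its length, z up. It may be absent.
- fuse3_c (a point): A square-bodied fuse: white ceramic block 36 long x 20 x 20 mm with a round metal cap (14 mm diameter, 13 mm long) on each end, 62 mm long in all, 45 g; both ends are alike. The point is its centre (10 mm above the table as it lies); x runs along its length, z up. It may be absent.
- spent1_c (a point): The spent fuse, if it was seated in bay1 at the start (one of the three is present): same shape and size as the others, told by its place. The point is its centre; x along its length, along the bay. To free it, push it 4 mm towards the spring contact, tip the fixed end up about 20 degrees, draw it out from under the lip and lift.
- spent2_c (a point): The spent fuse, if it was seated in bay2 at the start (one of the three is present): same shape and size as the others, told by its place. The point is its centre; x along its length, along the bay. To free it, push it 4 mm towards the spring contact, tip the fixed end up about 20 degrees, draw it out from under the lip and lift.
- spent3_c (a point): The spent fuse, if it was seated in bay3 at the start (one of the three is present): same shape and size as the others, told by its place. The point is its centre; x along its length, along the bay. To free it, push it 4 mm towards the spring contact, tip the fixed end up about 20 degrees, draw it out from under the lip and lift.
- carrier: Loose grey fuse carrier with three bays, base 110 x 124 x 6 mm (x -52..58, y +-62), 0.5 kg empty; at first in a black fixed nest (6 mm lips, 2 mm clear of it): lift it straight out. Origin: on its underside, under the middle bay; x from the spring end to the grip-plate end, z up. Either side of a fuse body, x -27..22 is open down to the base plate's top.
- carrier_grip (a point): Grasp point on the carrier's upright aluminium grip plate (12 mm thick in carrier x, 56 mm wide in y, top 68 mm above the underside), at carrier (52, 0, 52) mm, carrier axes. Grasp with a finger either side in x, tips no lower than 33 mm above the underside (wall and fuse caps below).
- bay1 (a point): Where the centre of a fuse seated in this bay lies; carrier axes: x along the bay from spring contact to fixed end, z out of the carrier. 15 mm below it is the base plate's top, 10 mm below it the saddle (24 x 16 mm) the fuse body lies on. The free gap, 56 mm, is shorter than the fuse: the spring end goes in first, low and tilted.
- bay2 (a point): Where the centre of a fuse seated in this bay lies; carrier axes: x along the bay from spring contact to fixed end, z out of the carrier. A lip covers x < -27 mm from 10 to 14 mm above this point; below it the cap runs in a slot 18 mm wide to the spring contact.
- bay3 (a point): Where the centre of a fuse seated in this bay lies; carrier axes: x along the bay from spring contact to fixed end, z out of the carrier. The fixed end face is at x = 31 mm from this point, its wall (x 31..43) rises 4 mm above this point; the slot before it (x 22..31) is 18 mm wide with sides level with this point.
- contact1 (a joint): Spring contact of bay1: 0 free, with its face 25 mm from the bay point towards -x; pushed back towards -x it gives 0.014 m at most, resisting with 1.2 N plus 0.4 N per mm. The face is 12 mm wide, from 8 mm below to 8 mm above the bay point. 0.006 when a fuse is seated.
- contact2 (a joint): The same in bay2.
- contact3 (a joint): The same in bay3.
- cradle: Sloped bed of the fixed grey test stand: 124 x 146 mm, inclined 15 degrees about its y, rising along its x. Origin on the sloped surface; x up the slope, z square to the surface. The carrier is right when its origin is here and its axes agree. A stop at the low end (inner face at x = -54 mm) and side rails (inner faces at y = +-68 mm) stand 8 mm above the bed.
- test_key (a joint): Test key of the stand, a spring push button of 14 mm radius: 0 up, 0.006 m fully down (5 N), springs back.
- test_key_top (a point): Centre of the top of the test key, on a 30 mm pedestal at the stand's left side; pressed straight down (-z).
- screwdriver_1: A screwdriver (bystander), 163 x 13 x 13 mm, lying on the table; leave alone.
- parts_bin: Blue open parts bin, 60 (x) x 85 (y) x 28 mm high, walls 2 mm, loose on the table; origin at the centre of its underside. The spent fuse (62 mm) goes in lengthwise along y; it may be let fall from just above the rim.
- glue_bottle: Glue bottle (bystander), 35 mm across, 98 mm high, origin at its foot; leave alone.
There are look-alikes about, which are no part of the job. Leave any black or yellow look-alike of the part that bears fuse1_c alone.

How it is judged (in metres and radians):
On the way, in this order (a step that is already met when the one before it is completed fails the run):
1. the spent fuse is in the parts bin and every other fuse is seated in a bay of the carrier (((distance between fuse1_c and bay1 below 0.006 m and angle between the x axis of fuse1_c and the x axis of bay1, either way round below 0.15 rad) or (distance between fuse1_c and bay2 below 0.006 m and angle between the x axis of fuse1_c and the x axis of bay2, either way round below 0.15 rad) or (distance between fuse1_c and bay3 below 0.006 m and angle between the x axis of fuse1_c and the x axis of bay3, either way round below 0.15 rad)) and ((distance between fuse2_c and bay1 below 0.006 m and angle between the x axis of fuse2_c and the x axis of bay1, either way round below 0.15 rad) or (distance between fuse2_c and bay2 below 0.006 m and angle between the x axis of fuse2_c and the x axis of bay2, either way round below 0.15 rad) or (distance between fuse2_c and bay3 below 0.006 m and angle between the x axis of fuse2_c and the x axis of bay3, either way round below 0.15 rad)) and ((distance between fuse3_c and bay1 below 0.006 m and angle between the x axis of fuse3_c and the x axis of bay1, either way round below 0.15 rad) or (distance between fuse3_c and bay2 below 0.006 m and angle between the x axis of fuse3_c and the x axis of bay2, either way round below 0.15 rad) or (distance between fuse3_c and bay3 below 0.006 m and angle between the x axis of fuse3_c and the x axis of bay3, either way round below 0.15 rad)) and x of spent1_c in the frame of parts_bin between -0.03 and 0.03 m and y of spent1_c in the frame of parts_bin between -0.042 and 0.042 m and z of each of spent1_c, spent2_c, spent3_c in the frame of parts_bin below 0.04 m and x of spent2_c in the frame of parts_bin between -0.03 and 0.03 m and y of spent2_c in the frame of parts_bin between -0.042 and 0.042 m and x of spent3_c in the frame of parts_bin between -0.03 and 0.03 m and y of spent3_c in the frame of parts_bin between -0.042 and 0.042 m), for 0.2 s.
2. the loaded carrier stands on the sloped bed and has been let go (all of step 1 and x of carrier in the frame of cradle between -0.01 and 0.01 m and y of carrier in the frame of cradle between -0.008 and 0.008 m and z of carrier in the frame of cradle between -0.005 and 0.005 m and angle between the z axis of carrier and the z axis of cradle, either way round below 0.06 rad and x of carrier_grip in the frame of cradle above 0.03 m and linear speed of carrier below 0.02 m/s and contact force between the fingers and carrier below 0.1 N), for 0.3 s.
3. the test key is pressed fully down with the loaded carrier in place (all of step 1 and value of joint test_key above 0.0045 m and x of carrier in the frame of cradle between -0.01 and 0.01 m and y of carrier in the frame of cradle between -0.008 and 0.008 m and z of carrier in the frame of cradle between -0.005 and 0.005 m and angle between the z axis of carrier and the z axis of cradle, either way round below 0.06 rad and x of carrier_grip in the frame of cradle above 0.03 m), for 0.05 s.
At the end, for the whole second after the job is handed in: Spent fuse in the bin (centre within 30 mm in x, 42 mm in y, under 40 mm up), other fuses seated (centre within 6 mm of a bay point, 0.15 rad), carrier at rest on the sloped bed (within 10 mm along, 8 mm across, 5 mm off it, 0.06 rad, grip plate uphill), test key up again (all of step 1 and x of carrier in the frame of cradle between -0.01 and 0.01 m and y of carrier in the frame of cradle between -0.008 and 0.008 m and z of carrier in the frame of cradle between -0.005 and 0.005 m and angle between the z axis of carrier and the z axis of cradle, either way round below 0.06 rad and x of carrier_grip in the frame of cradle above 0.03 m and linear speed of carrier below 0.02 m/s and value of joint test_key below 0.0015 m); the robot touches nothing.
It fails at once if the screwdriver or parts bin is moved more than 40 mm (distance of any of screwdriver_1, parts_bin from where it was at the start of the episode above 0.04 m).
It fails at once if the glue bottle is knocked over or moved more than 40 mm (angle between glue_bottle's own z axis and vertical above 0.6 rad or distance of glue_bottle from where it was at the start of the episode above 0.04 m).
Of spent1, spent2, spent3 only 1 to 1 are there at a start; the rules pass over those that are not, and their reading is None.
Of fuse1, fuse2, fuse3 only 2 to 3 are there at a start; the rules pass over those that are not, and their reading is None.
At some moment in a run one of fuse1, fuse2, fuse3 may be knocked a few centimetres aside while the robot is not near it.
It also fails if it takes over 210 s, if anything falls off the work surface, if the arm or the gripper's body presses on something with over 40 N, if the wrist force passes 120 N, or if a joint passes its speed limit or range.

## Working session

There is one attempt and no reset: what is moved stays moved. The work goes in short steps, Python scripts to look and compute and a tool call to move; the robot and the scene stay as the last step left them, time stands still between calls to the robot, and variables do not carry over. Pictures are saved under pics/ and viewed, about 12 in all and at most 16, crops included, and the job is handed in when it is done.

Besides the shell and the picture viewer there is one more tool, called after "Emit:" as name(argument=value, ...), one argument or row to a line, values as JSON. carry_out: Moves the arm, as the interface text tells. Its arguments: {"type":"object","properties":{"plan":{"type":"array","items":{"type":"object","properties":{"grip":{"type":"number"},"dp":{"type":"array","items":{"type":"number"}},"rotation":{"type":"array","items":{"type":"number"}}}}},"force":{"type":"number"}},"required":["plan"]}

```bash
ls; mkdir -p pics; python3 - <<'E'
from cell import env
import cv2, numpy as np
for n in ("scene","top"):
    im=env.read_camera(n); cv2.imwrite(f"pics/{n}0.png",cv2.cvtColor(im,cv2.COLOR_RGB2BGR))
    big=cv2.resize(im,(800,600),interpolation=cv2.INTER_CUBIC)
    cv2.imwrite(f"pics/{n}0b.png",cv2.cvtColor(big,cv2.COLOR_RGB2BGR))
    p=env.camera_params(n); print(n,p, -np.array(p['R']).T@np.array(p['t']))
print(env.get_obs())
E
```

```text
pics
scene {'fx': 378.1664021241825, 'fy': 378.1664021241825, 'cx': 258.05057998920006, 'cy': 192.29383301413156, 'R': array([[-0.79281163, -0.60934086,  0.01238738],
       [-0.37053299,  0.46576293, -0.80359828],
       [ 0.48389568, -0.641692  , -0.59504315]]), 't': array([0.18855937, 0.35952197, 0.46125956])} [0.0595053  0.24343149 0.56104483]
top {'fx': 499.2571759770385, 'fy': 499.2571759770385, 'cx': 265.28405113380535, 'cy': 192.2027316505967, 'R': array([[-0.02440331, -0.99937557,  0.02555292],
       [-0.99038416,  0.0206862 , -0.13678922],
       [ 0.13617521, -0.02864532, -0.99027055]]), 't': array([-0.28340165,  0.46871921,  1.26829321])} [ 0.28458605 -0.25659005  1.32731089]
{'time_s': 0.1, 'qpos': array([68.93206047, 18.43482029, -4.01599351, 83.16885522,  1.29441403,
       78.53986889, -3.25950056]), 'joint_velocities': array([-0.08075871, -0.04228049, -0.1316907 , -0.23751787, -0.03581678,
        0.08868098,  0.0822552 ]), 'effort': array([-4.51598144e-04, -4.92569447e+01, -4.05682884e-01, -3.13396132e+01,
       -6.40230230e-02,  3.95070633e-02,  6.86712588e-05]), 'tool_pos': array([ 0.2419644 , -0.60274962,  0.22156258]), 'tool_rot': array([ 1.79995266e+02,  9.83431354e-02, -6.81216281e+01]), 'force': array([ 0.78850341, -0.30624598,  0.15079484]), 'wrist_torque': array([-0.01422496,  0.02715066,  0.00393459]), 'grip_width': 0.08737960713020572}
```

View pics/top0b.png

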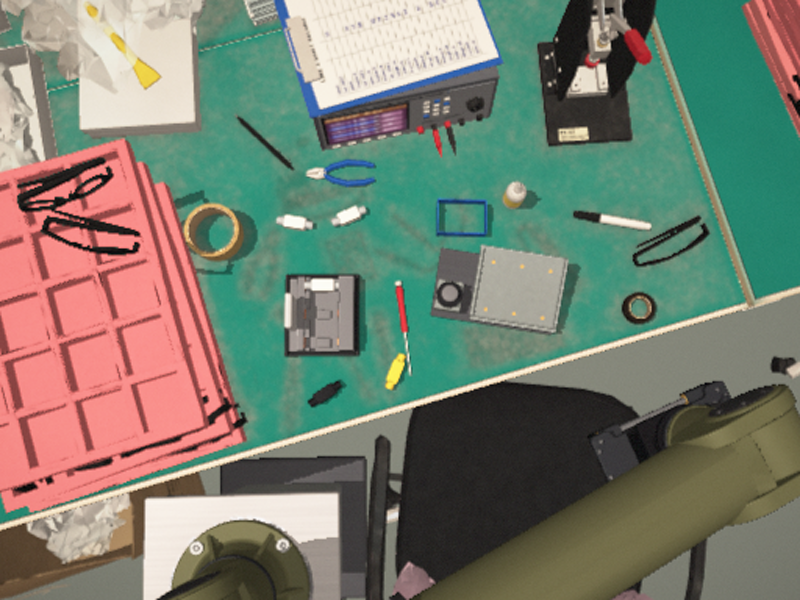

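View pics/scene0b.png

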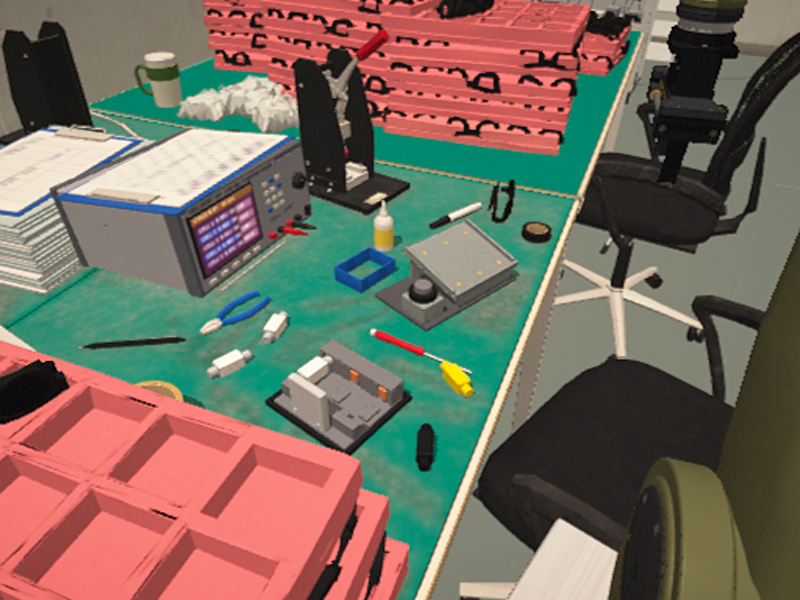

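The top view shows white fuses at (293,222) and (349,215). The carrier is at (322,315) with the spent fuse in its far bay (320,285) and the grip plate at the left. The blue bin is at (462,217), and the stand at (520,288) with its key at (450,293). The black and yellow look-alikes are at (325,393) and (396,371). Next I take one zoomed composite.

```bash
python3 - <<'E'
import cv2, numpy as np
t=cv2.imread("pics/top0.png"); s=cv2.imread("pics/scene0.png")
def crop(im,x0,y0,x1,y1,f): return cv2.resize(im[y0:y1,x0:x1],None,fx=f,fy=f,interpolation=cv2.INTER_CUBIC)
a=crop(t,170,120,370,240,4)      # 800x480
b=crop(s,165,125,365,245,4)
cv2.imwrite("pics/t1.png",a); cv2.imwrite("pics/s1.png",crop(s,120,125,345,290,3.5))
E
```

```text
(no output)
```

View pics/t1.png

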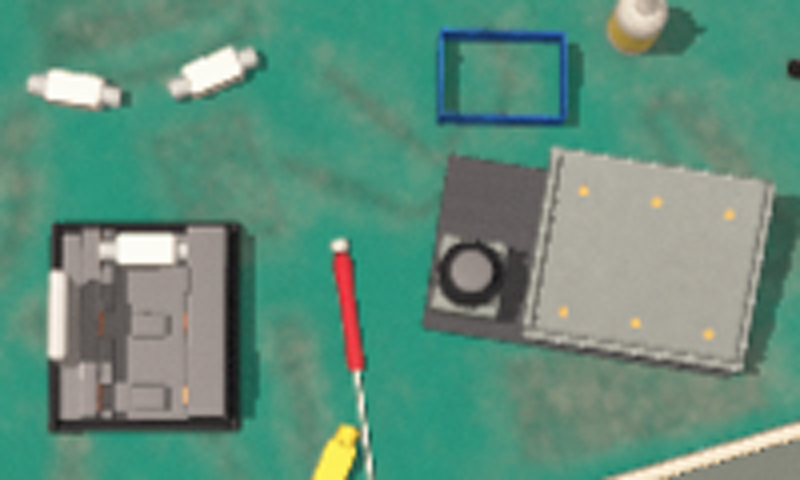

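View pics/s1.png

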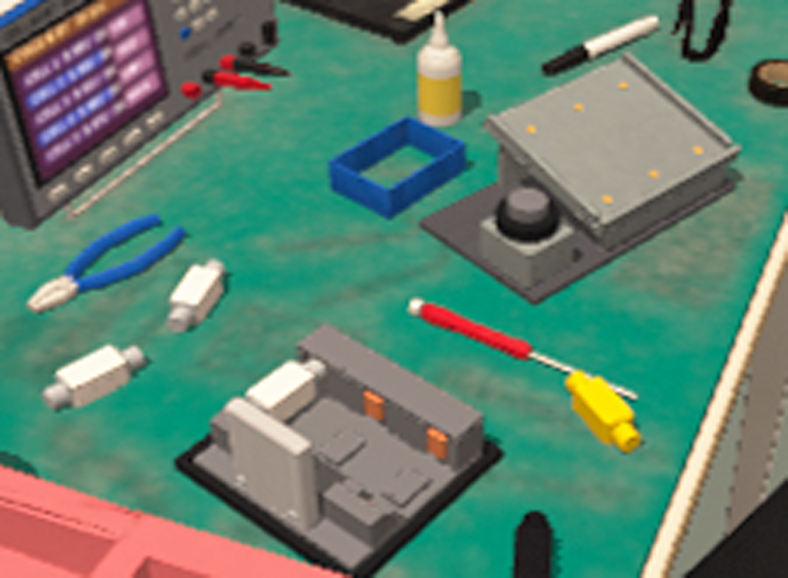

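Zoomed, the top view shows the bin at (502,77), the key at (471,271), and the bed with rails at left, right and bottom. So its high end is the upper edge, towards +x. The carrier's contacts are on the right and its grip plate is on the left, at (57,315). Next I turn these into positions.

```bash
cat > h.py <<'E'
import numpy as np, cv2
from cell import env
from scipy.spatial.transform import Rotation as Ro
def ray(n,uv,z):
    p=env.camera_params(n); R=np.array(p['R']); C=-R.T@np.array(p['t'])
    d=R.T@np.array([(uv[0]-p['cx'])/p['fx'],(uv[1]-p['cy'])/p['fy'],1]); return C+d*(z-C[2])/d[2]
def proj(n,X):
    p=env.camera_params(n); c=np.array(p['R'])@X+np.array(p['t']); return np.array([p['fx']*c[0]/c[2]+p['cx'],p['fy']*c[1]/c[2]+p['cy']])
def blobs(mask,box,amin=15):
    x0,y0,x1,y1=box; m=np.zeros(mask.shape,np.uint8); m[y0:y1,x0:x1]=mask[y0:y1,x0:x1]
    n,l,s,c=cv2.connectedComponentsWithStats(m); out=[]
    for i in range(1,n):
        if s[i,4]<amin: continue
        out.append((l==i,c[i],s[i,4]))
    return out
def pca(n,m,z):
    "world centre, yaw and extents of a blob seen on the plane z"
    ys,xs=np.nonzero(m); P=np.array([ray(n,(x,y),z)[:2] for x,y in zip(xs,ys)])
    (c,_,_)=cv2.minAreaRect(P.astype(np.float32)*1000); w,v=np.linalg.eigh(np.cov(P.T)); a=np.degrees(np.arctan2(v[1,1],v[0,1]))
    return P.mean(0),np.array(c)/1000,(a+90)%180-90,np.sqrt(12*w)*1000
E
python3 - <<'E'
from h import *
np.set_printoptions(precision=4,suppress=True)
t=cv2.imread("pics/top0.png"); hsv=cv2.cvtColor(t,cv2.COLOR_BGR2HSV)
mn=t.min(2)
for z,box in((.016,(170,120,240,150)),(.03,(170,175,232,230))):
  for m,c,a in blobs((mn>165).astype(np.uint8),box): print("white",c,a,*pca("top",m,z))
H,S,V=[hsv[...,i] for i in range(3)]
for m,c,a in blobs(((H>100)&(H<130)&(S>120)).astype(np.uint8),(270,120,330,160)): print("bin",c,a,*pca("top",m,.028))
for m,c,a in blobs((V<45).astype(np.uint8),(170,165,240,240)): 
  k=cv2.minAreaRect(np.argwhere(m)[:,::-1].astype(np.float32)); print("dark",c,a,k)
for m,c,a in blobs((V<50).astype(np.uint8),(270,180,300,205)): print("key",c,a,pca("top",m,.033))
for m,c,a in blobs(((H>10)&(H<28)&(S>100)&(V>150)).astype(np.uint8),(300,160,365,215),2): print("dot",c,a)
for m,c,a in blobs(((H<20)&(S>90)&(V>90)).astype(np.uint8),(190,190,222,230),2): print("orange",c,a,ray("top",c,.021))
c4=lambda u,v:(170+u/4,120+v/4)
for nm,u,v,z in(("plate top",57,315,.07),("saddle2",150,325,.012),("saddle3",150,398,.012),("nest tl",52,225,.006),("tr",238,225,.006),("br",240,430,.006),("bl",50,430,.006)): print(nm,ray("top",c4(u,v),z))
for nm,u,v in(("bed ltop",553,150),("rtop",772,184),("lbot",530,338),("rbot",742,372)): print(nm,ray("top",c4(u,v),.03),ray("top",c4(u,v),.06))
print("key",ray("top",c4(471,268),.036))
E
```

```text
white [222.4672 137.1314] 137 [ 0.6167 -0.1831] [ 0.6171 -0.1832] -67.17668957656548 [18.966  52.6912]
white [187.7986 141.482 ] 139 [ 0.6064 -0.0902] [ 0.6067 -0.0911] 80.06643768485958 [19.1102 52.8551]
white [205.3282 181.8092] 131 [ 0.4938 -0.1375] [ 0.4946 -0.1367] 88.8217624851959 [18.3707 49.1044]
white [183.5176 198.3765] 85 [ 0.4512 -0.0804] [ 0.4509 -0.0803] -0.36891795127519345 [ 9.9738 56.2996]
bin [296.0881 138.2332] 193 [ 0.6071 -0.3801] [ 0.6062 -0.3786] 79.53103502730264 [ 88.3741 105.261 ]
dark [227.5    201.9203] 138 ((227.63209533691406, 201.96226501464844), (10.443016052246094, 48.836456298828125), 10.61965560913086)
key [289.6379 189.1034] 58 (array([ 0.4695, -0.3581]), array([ 0.4725, -0.354 ]), np.float64(-11.82359915076961), array([36.9897, 46.2574]))
dot [315.5 167.5] 4
dot [333.6667 170.3333] 3
dot [351.6667 173.3333] 3
dot [310.5 197.5] 4
dot [328.5 200.5] 4
dot [346.6667 203.3333] 3
orange [195.  200.5] 6 [ 0.4461 -0.1092  0.021 ]
orange [216. 200.] 3 [ 0.4462 -0.1642  0.021 ]
orange [195.  217.5] 2 [ 0.4013 -0.109   0.021 ]
orange [216.  218.5] 4 [ 0.3975 -0.1637  0.021 ]
plate top [ 0.4451 -0.0877  0.07  ]
saddle2 [ 0.4445 -0.1411  0.012 ]
saddle3 [ 0.3961 -0.1407  0.012 ]
nest tl [ 0.5139 -0.0759  0.006 ]
tr [ 0.5114 -0.2     0.006 ]
br [ 0.3741 -0.1993  0.006 ]
bl [ 0.377  -0.0743  0.006 ]
bed ltop [ 0.5536 -0.4105  0.03  ] [ 0.5474 -0.4069  0.06  ]
rtop [ 0.5278 -0.5555  0.03  ] [ 0.5222 -0.5486  0.06  ]
lbot [ 0.4284 -0.3908  0.03  ] [ 0.4251 -0.3877  0.06  ]
rbot [ 0.403  -0.5293  0.03  ] [ 0.4003 -0.523   0.06  ]
key [ 0.4747 -0.3531  0.036 ]
```

```bash
cat >> h.py <<'E'
def go(pos,rpy,lim=.036,amax=6.8,start=None):
    "print per-row shifts and turns (tool axes) from the pose at hand to a goal"
    o=env.get_obs(); p=np.array(o['tool_pos']); R=Ro.from_euler('xyz',o['tool_rot'],degrees=True)
    if start is not None: p,R=np.array(start[0]),Ro.from_euler('xyz',start[1],degrees=True)
    G=Ro.from_euler('xyz',rpy,degrees=True); w=(R.inv()*G).as_rotvec(degrees=True); d=np.array(pos)-p
    n=int(max(1,np.ceil(np.abs(d).max()/lim),np.ceil(np.abs(w).max()/amax)))
    print("at",np.round(p,4),np.round(o['tool_rot'],2),"F",np.round(o['force'],1),"w",round(o['grip_width'],4),"t",o['time_s'],"rows",n,"total tool d",np.round(R.inv().apply(d),4),"w",np.round(w,2))
    for i in range(n):
        Ri=R*Ro.from_rotvec(w*i/n,degrees=True); print(np.round(Ri.inv().apply(d/n),3).tolist(),np.round(w/n,1).tolist())
E
python3 -c "
from h import *
go([.494,-.1395,.12],[180,0,-.7])"
```

```text
at [ 0.242  -0.6027  0.2216] [ 1.800e+02  1.000e-01 -6.812e+01] F [ 0.8 -0.3  0.2] w 0.0874 t 0.1 rows 13 total tool d [-0.3358 -0.4065  0.1021] w [-5.000e-02  9.000e-02 -6.742e+01]
[-0.026, -0.031, 0.008] [-0.0, 0.0, -5.2]
[-0.023, -0.033, 0.008] [-0.0, 0.0, -5.2]
[-0.02, -0.035, 0.008] [-0.0, 0.0, -5.2]
[-0.016, -0.037, 0.008] [-0.0, 0.0, -5.2]
[-0.013, -0.038, 0.008] [-0.0, 0.0, -5.2]
[-0.01, -0.039, 0.008] [-0.0, 0.0, -5.2]
[-0.006, -0.04, 0.008] [-0.0, 0.0, -5.2]
[-0.002, -0.04, 0.008] [-0.0, 0.0, -5.2]
[0.001, -0.041, 0.008] [-0.0, 0.0, -5.2]
[0.005, -0.04, 0.008] [-0.0, 0.0, -5.2]
[0.009, -0.04, 0.008] [-0.0, 0.0, -5.2]
[0.012, -0.039, 0.008] [-0.0, 0.0, -5.2]
[0.016, -0.037, 0.008] [-0.0, 0.0, -5.2]
```

Emit:
carry_out(
  plan=[
    {"grip": 0.5,"dp": [-0.026,-0.031,0.008],"rotation": [0,0,-5.2]},
    {"grip": 0.5,"dp": [-0.023,-0.033,0.008],"rotation": [0,0,-5.2]},
    {"grip": 0.5,"dp": [-0.02,-0.035,0.008],"rotation": [0,0,-5.2]},
    {"grip": 0.5,"dp": [-0.016,-0.037,0.008],"rotation": [0,0,-5.2]},
    {"grip": 0.5,"dp": [-0.013,-0.038,0.008],"rotation": [0,0,-5.2]},
    {"grip": 0.5,"dp": [-0.01,-0.039,0.008],"rotation": [0,0,-5.2]},
    {"grip": 0.5,"dp": [-0.006,-0.04,0.008],"rotation": [0,0,-5.2]},
    {"grip": 0.5,"dp": [-0.002,-0.04,0.008],"rotation": [0,0,-5.2]},
  ],
  force=30,
)

```text
time_s: 0.77
tool_pos: [0.3863, -0.3206, 0.1512]
tool_rot: [179.7, 0.3, -25.9]
force: [1.5, -0.9, -0.3]
grip_width: 0.046
```

Emit:
carry_out(
  plan=[
    {"grip": 0.5,"dp": [0.001,-0.041,0.008],"rotation": [0,0,-5.2]},
    {"grip": 0.5,"dp": [0.005,-0.04,0.008],"rotation": [0,0,-5.2]},
    {"grip": 0.5,"dp": [0.009,-0.04,0.008],"rotation": [0,0,-5.2]},
    {"grip": 0.5,"dp": [0.012,-0.039,0.008],"rotation": [0,0,-5.2]},
    {"grip": 0.5,"dp": [0.016,-0.037,0.008],"rotation": [0,0,-5.2]},
    {"grip": 0.5,"dp": [0,0,0],"rotation": [0,0,0]},
  ],
)

```text
time_s: 1.27
tool_pos: [0.4786, -0.1285, 0.1079]
tool_rot: [-179.9, 0.5, 2.3]
force: [-0.4, -0.1, 0.9]
grip_width: 0.0435
```

```bash
python3 -c "
from h import *
go([.494,-.1395,.06],[180,0,-.7])"
```

```text
at [ 0.4786 -0.1285  0.1079] [-179.9     0.47    2.28] F [-0.4 -0.1  0.9] w 0.0435 t 1.2667 rows 2 total tool d [0.0153 0.0116 0.0478] w [-0.09  0.47  2.98]
[0.008, 0.006, 0.024] [-0.0, 0.2, 1.5]
[0.008, 0.006, 0.024] [-0.0, 0.2, 1.5]
```

Emit:
carry_out(
  plan=[
    {"grip": 0.5,"dp": [0.008,0.006,0.024],"rotation": [0,0.2,1.5]},
    {"grip": 0.5,"dp": [0.008,0.006,0.024],"rotation": [0,0.2,1.5]},
    {"grip": 0.5,"dp": [0,0,0],"rotation": [0,0,0]},
    {"grip": 0.5,"dp": [0,0,0],"rotation": [0,0,0]},
  ],
)

```text
time_s: 1.6
tool_pos: [0.4962, -0.1354, 0.0583]
tool_rot: [-179.8, 0.1, -0.3]
force: [0.5, -0.3, 0.6]
grip_width: 0.0438
```

```bash
python3 - <<'E'
from h import *
go([.494,-.1395,.02],[180,0,-.7])
a=env.read_camera("scene"); b=env.read_camera("top")
f=lambda im,x0,y0,x1,y1,k: cv2.resize(im[y0:y1,x0:x1],None,fx=k,fy=k,interpolation=cv2.INTER_CUBIC)
c=np.hstack([f(a,150,180,290,320,2.85)[:399],f(b,150,130,290,270,2.85)[:399]])
cv2.imwrite("pics/g1.png",cv2.cvtColor(c,cv2.COLOR_RGB2BGR)); print(c.shape)
E
```

```text
at [ 0.4962 -0.1354  0.0583] [-1.7985e+02  7.0000e-02 -2.8000e-01] F [ 0.5 -0.3  0.6] w 0.0438 t 1.6 rows 2 total tool d [-0.0021  0.0042  0.0383] w [-0.15  0.07  0.42]
[-0.001, 0.002, 0.019] [-0.1, 0.0, 0.2]
[-0.001, 0.002, 0.019] [-0.1, 0.0, 0.2]
(399, 798, 3)
```

View pics/g1.png

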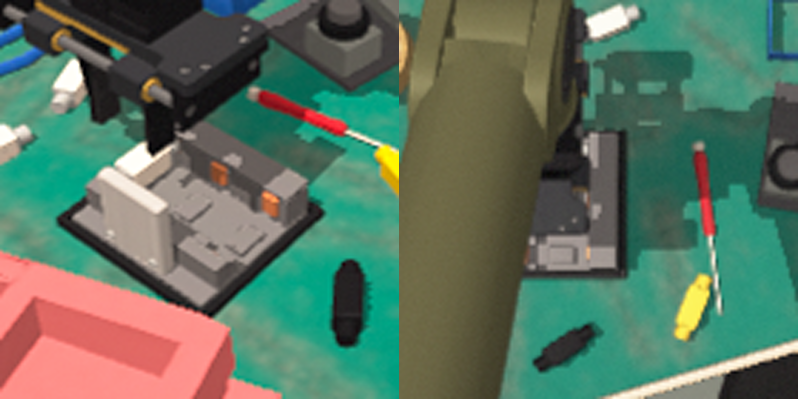

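The scene view (left half) shows the fingers straddling the spent fuse, with the near finger at (155,130). I descend and close.

Emit:
carry_out(
  plan=[
    {"grip": 0.5,"dp": [-0.001,0.002,0.015],"rotation": [-0.1,0,0.2]},
    {"grip": 0.5,"dp": [-0.001,0.002,0.015],"rotation": [-0.1,0,0.2]},
    {"grip": 0.5,"dp": [0,0,0.006],"rotation": [0,0,0]},
    {"grip": 0.5,"dp": [0,0,0.004],"rotation": [0,0,0]},
    {"grip": 0.5,"dp": [0,0,0.002],"rotation": [0,0,0]},
    {"grip": 0.5,"dp": [0,0,0],"rotation": [0,0,0]},
  ],
)

```text
time_s: 2.2
tool_pos: [0.4969, -0.1433, 0.0227]
tool_rot: [179.6, -0.5, -0.9]
force: [-0.3, -0.6, 0.3]
grip_width: 0.0436
```

```bash
python3 -c "
from h import *
go([.494,-.1395,.013],[180,0,-.7])"
```

```text
at [ 0.4969 -0.1433  0.0227] [179.57  -0.48  -0.88] F [-0.3 -0.6  0.3] w 0.0436 t 2.2 rows 1 total tool d [-0.003  -0.0038  0.0097] w [ 0.43 -0.48 -0.18]
[-0.003, -0.004, 0.01] [0.4, -0.5, -0.2]
```

Emit:
carry_out(
  plan=[
    {"grip": 0.5,"dp": [-0.003,-0.004,0.006],"rotation": [0.4,-0.5,-0.2]},
    {"grip": 0.5,"dp": [0,0,0],"rotation": [0,0,0]},
    {"grip": 0.5,"dp": [0,0,0.003],"rotation": [0,0,0]},
    {"grip": 0.5,"dp": [0,0,0],"rotation": [0,0,0]},
    {"grip": 0.5,"dp": [0,0,0],"rotation": [0,0,0]},
  ],
)

```text
time_s: 2.62
tool_pos: [0.4953, -0.1391, 0.0151]
tool_rot: [179.9, -0.1, -0.6]
force: [-0.1, 0.1, -0.1]
grip_width: 0.0435
```

```bash
python3 -c "
from h import *
go([.494,-.1395,.013],[180,0,-.7])"
```

```text
at [ 0.4953 -0.1391  0.0151] [ 1.7994e+02 -1.2000e-01 -6.4000e-01] F [-0.1  0.1 -0.1] w 0.0435 t 2.6167 rows 1 total tool d [-0.0013  0.0004  0.0021] w [ 0.06 -0.12  0.06]
[-0.001, 0.0, 0.002] [0.1, -0.1, 0.1]
```

Emit:
carry_out(
  plan=[
    {"grip": 0.7,"dp": [0,0,0.002],"rotation": [0,0,0]},
    {"grip": 0.8,"dp": [0,0,0],"rotation": [0,0,0]},
    {"grip": 0.9,"dp": [0,0,0],"rotation": [0,0,0]},
    {"grip": 1,"dp": [0,0,0],"rotation": [0,0,0]},
    {"grip": 1,"dp": [0,0,0],"rotation": [0,0,0]},
    {"grip": 1,"dp": [0,0,0],"rotation": [0,0,0]},
  ],
  force=25,
)

```text
time_s: 3.12
tool_pos: [0.495, -0.139, 0.013]
tool_rot: [179.9, -0.1, -0.6]
force: [-0.7, 0.3, 0.1]
grip_width: 0.0198
```

```bash
python3 -c "
from h import *
go([.494,-.1395,.013],[180,0,-.7])"
```

```text
at [ 0.495 -0.139  0.013] [ 1.7994e+02 -6.0000e-02 -6.5000e-01] F [-0.7  0.3  0.1] w 0.0198 t 3.1167 rows 1 total tool d [-0.0009  0.0005 -0.    ] w [ 0.06 -0.06  0.05]
[-0.001, 0.0, -0.0] [0.1, -0.1, 0.1]
```

```bash
cat >> h.py <<'E'
YAW=89.35; CX=np.array([np.cos(np.radians(YAW)),np.sin(np.radians(YAW)),0]); CY=np.array([-CX[1],CX[0],0])
B1=np.array([.495,-.139,.0215])
def fp(cx,cz,th,h,cy=0,g=0):
    "tool pose that puts a held fuse centre at (cx,cz) mm from bay1, fixed end up by th; cy mm in carrier y; h mm TCP below centre, g mm TCP ahead along fuse"
    R=Ro.from_rotvec(-CY*th,degrees=True)*Ro.from_euler('xyz',[180,0,YAW-90],degrees=True)
    c=B1+CX*cx/1e3+CY*cy/1e3+np.array([0,0,cz/1e3])
    p=c+R.apply([0,-g/1e3,h/1e3]); return p,R.as_euler('xyz',degrees=True)
def path(pts,h,cy=0,g=0,s=None):
    for k in pts:
        q=fp(*k,h,cy,g); print(k,np.round(q[0],4),np.round(q[1],1)); go(*q,lim=.005,amax=4,start=s); s=q
E
python3 -c "
from h import *
path([(-4.5,0,0),(-4.5,5,20),(7,9.5,20),(7,60,20)],8.5)"
```

```text
(-4.5, 0, 0) [ 0.4949 -0.1435  0.013 ] [180.    0.   -0.7]
at [ 0.495 -0.139  0.013] [ 1.7994e+02 -6.0000e-02 -6.5000e-01] F [-0.7  0.3  0.1] w 0.0198 t 3.1167 rows 1 total tool d [ 0.      0.0045 -0.    ] w [ 0.06 -0.06  0.  ]
[0.0, 0.004, -0.0] [0.1, -0.1, 0.0]
(-4.5, 5, 20) [ 0.495  -0.1406  0.0185] [-160.     0.    -0.7]
at [ 0.4949 -0.1435  0.013 ] [ 1.7994e+02 -6.0000e-02 -6.5000e-01] F [-0.7  0.3  0.1] w 0.0198 t 3.1167 rows 6 total tool d [-0.     -0.0029 -0.0055] w [20. -0. -0.]
[-0.0, -0.0, -0.001] [3.3, -0.0, -0.0]
[-0.0, -0.001, -0.001] [3.3, -0.0, -0.0]
[-0.0, -0.001, -0.001] [3.3, -0.0, -0.0]
[-0.0, -0.001, -0.001] [3.3, -0.0, -0.0]
[-0.0, -0.001, -0.001] [3.3, -0.0, -0.0]
[-0.0, -0.001, -0.001] [3.3, -0.0, -0.0]
(7, 9.5, 20) [ 0.4951 -0.1291  0.023 ] [-160.     0.    -0.7]
at [ 0.495  -0.1406  0.0185] [ 1.7994e+02 -6.0000e-02 -6.5000e-01] F [-0.7  0.3  0.1] w 0.0198 t 3.1167 rows 3 total tool d [ 0.     -0.0123 -0.0003] w [0. 0. 0.]
[0.0, -0.004, -0.0] [0.0, 0.0, 0.0]
[0.0, -0.004, -0.0] [0.0, 0.0, 0.0]
[0.0, -0.004, -0.0] [0.0, 0.0, 0.0]
(7, 60, 20) [ 0.4951 -0.1291  0.0735] [-160.     0.    -0.7]
at [ 0.4951 -0.1291  0.023 ] [ 1.7994e+02 -6.0000e-02 -6.5000e-01] F [-0.7  0.3  0.1] w 0.0198 t 3.1167 rows 11 total tool d [-0.     -0.0173 -0.0475] w [0. 0. 0.]
[-0.0, -0.002, -0.004] [0.0, 0.0, 0.0]
[-0.0, -0.002, -0.004] [0.0, 0.0, 0.0]
[-0.0, -0.002, -0.004] [0.0, 0.0, 0.0]
[-0.0, -0.002, -0.004] [0.0, 0.0, 0.0]
[-0.0, -0.002, -0.004] [0.0, 0.0, 0.0]
[-0.0, -0.002, -0.004] [0.0, 0.0, 0.0]
[-0.0, -0.002, -0.004] [0.0, 0.0, 0.0]
[-0.0, -0.002, -0.004] [0.0, 0.0, 0.0]
[-0.0, -0.002, -0.004] [0.0, 0.0, 0.0]
[-0.0, -0.002, -0.004] [0.0, 0.0, 0.0]
[-0.0, -0.002, -0.004] [0.0, 0.0, 0.0]
```

Emit:
carry_out(
  plan=[
    {"grip": 1,"dp": [0,0.003,0],"rotation": [0,0,0]},
    {"grip": 1,"dp": [0,0.002,0],"rotation": [0,0,0]},
    {"grip": 1,"dp": [0,0,0],"rotation": [0,0,0]},
  ],
)

```text
time_s: 3.37
tool_pos: [0.4948, -0.141, 0.013]
tool_rot: [-179.8, -0.0, -0.6]
force: [-0.4, -0.3, 1.2]
grip_width: 0.0199
```

Emit:
carry_out(
  plan=[
    {"grip": 1,"dp": [0,0,-0.001],"rotation": [3.3,0,0]},
    {"grip": 1,"dp": [0,-0.001,-0.001],"rotation": [3.3,0,0]},
    {"grip": 1,"dp": [0,0,0],"rotation": [0,0,0]},
  ],
)

```text
time_s: 3.62
tool_pos: [0.4948, -0.14, 0.0151]
tool_rot: [-173.1, -0.0, -0.3]
force: [0.6, 0.6, 0.4]
grip_width: 0.0199
```

```bash
python3 -c "
from h import *
path([(-4.5,5,20),],8.5)"
```

```text
(-4.5, 5, 20) [ 0.495  -0.1406  0.0185] [-160.     0.    -0.7]
at [ 0.4948 -0.14    0.0151] [-1.7312e+02 -4.0000e-02 -3.3000e-01] F [0.6 0.6 0.4] w 0.0199 t 3.6167 rows 4 total tool d [ 0.0002  0.0002 -0.0035] w [13.12  0.04  0.32]
[0.0, 0.0, -0.001] [3.3, 0.0, 0.1]
[0.0, 0.0, -0.001] [3.3, 0.0, 0.1]
[0.0, -0.0, -0.001] [3.3, 0.0, 0.1]
[0.0, -0.0, -0.001] [3.3, 0.0, 0.1]
```

Emit:
carry_out(
  plan=[
    {"grip": 1,"dp": [0,0.003,0],"rotation": [0,0,0]},
    {"grip": 1,"dp": [0,0.003,0],"rotation": [0,0,0]},
    {"grip": 1,"dp": [0,0.001,0],"rotation": [0,0,0]},
    {"grip": 1,"dp": [0,0,0],"rotation": [0,0,0]},
  ],
)

```text
time_s: 3.95
tool_pos: [0.4948, -0.1428, 0.0143]
tool_rot: [-173.0, 0.1, -0.2]
force: [-0.5, 4.3, 2.3]
grip_width: 0.0197
```

```bash
python3 -c "
from h import *
path([(-5.5,5,20),],8.5)"
```

```text
(-5.5, 5, 20) [ 0.495  -0.1416  0.0185] [-160.     0.    -0.7]
at [ 0.4948 -0.1428  0.0143] [-1.7299e+02  5.0000e-02 -2.3000e-01] F [-0.5  4.3  2.3] w 0.0197 t 3.95 rows 4 total tool d [ 0.0001 -0.0017 -0.004 ] w [12.99  0.15  0.4 ]
[0.0, -0.0, -0.001] [3.2, 0.0, 0.1]
[0.0, -0.0, -0.001] [3.2, 0.0, 0.1]
[0.0, -0.001, -0.001] [3.2, 0.0, 0.1]
[0.0, -0.001, -0.001] [3.2, 0.0, 0.1]
```

Emit:
carry_out(
  plan=[
    {"grip": 1,"dp": [0,0.003,0],"rotation": [0,0,0]},
    {"grip": 1,"dp": [0,0.001,-0.001],"rotation": [3.3,0,0]},
    {"grip": 1,"dp": [0,0.001,-0.001],"rotation": [3.3,0,0]},
    {"grip": 1,"dp": [0,0,-0.001],"rotation": [3.3,0,0]},
    {"grip": 1,"dp": [0,0,-0.001],"rotation": [3.3,0,0]},
    {"grip": 1,"dp": [0,0,0],"rotation": [0,0,0]},
  ],
)

```text
time_s: 4.45
tool_pos: [0.4949, -0.1378, 0.0187]
tool_rot: [-159.3, 0.2, 0.8]
force: [-0.1, 2.6, -2.0]
grip_width: 0.0196
```

```bash
python3 -c "
from h import *
path([(5,9.5,20)],8.5)"
```

```text
(5, 9.5, 20) [ 0.4951 -0.1311  0.023 ] [-160.     0.    -0.7]
at [ 0.4949 -0.1378  0.0187] [-159.26    0.17    0.78] F [-0.1  2.6 -2. ] w 0.0196 t 4.45 rows 2 total tool d [ 0.0003 -0.0078 -0.0016] w [-0.74  0.66  1.28]
[0.0, -0.004, -0.001] [-0.4, 0.3, 0.6]
[0.0, -0.004, -0.001] [-0.4, 0.3, 0.6]
```

Emit:
carry_out(
  plan=[
    {"grip": 1,"dp": [0,-0.004,-0.001],"rotation": [0,0,0]},
    {"grip": 1,"dp": [0,-0.004,-0.001],"rotation": [0,0,0]},
    {"grip": 1,"dp": [0,-0.003,-0.001],"rotation": [0,0,0]},
    {"grip": 1,"dp": [0,0,0],"rotation": [0,0,0]},
  ],
)

```text
time_s: 4.78
tool_pos: [0.4943, -0.1274, 0.0248]
tool_rot: [-159.7, 0.2, 0.9]
force: [-0.1, 0.3, -0.3]
grip_width: 0.0198
```

Emit:
carry_out(
  plan=[
    {"grip": 1,"dp": [0,-0.003,-0.005],"rotation": [0,0,0]},
    {"grip": 1,"dp": [0,-0.003,-0.005],"rotation": [0,0,0]},
    {"grip": 1,"dp": [0,-0.005,-0.01],"rotation": [0,0,0]},
    {"grip": 1,"dp": [0,-0.005,-0.01],"rotation": [0,0,0]},
    {"grip": 1,"dp": [0,-0.005,-0.01],"rotation": [0,0,0]},
    {"grip": 1,"dp": [0,-0.008,-0.02],"rotation": [0,0,0]},
    {"grip": 1,"dp": [0,-0.008,-0.02],"rotation": [0,0,0]},
    {"grip": 1,"dp": [0,0,0],"rotation": [0,0,0]},
  ],
)

```text
time_s: 5.45
tool_pos: [0.4956, -0.1195, 0.1231]
tool_rot: [-160.1, 0.0, 1.1]
force: [1.1, 0.3, -0.4]
grip_width: 0.0196
```

```bash
python3 - <<'E'
from h import *
a=env.read_camera("scene"); b=env.read_camera("top")
f=lambda im,x0,y0,x1,y1,k: cv2.resize(im[y0:y1,x0:x1],None,fx=k,fy=k,interpolation=cv2.INTER_CUBIC)
c=np.hstack([f(a,130,160,270,300,2.85)[:399],f(b,160,100,370,310,1.9)[:399]])
cv2.imwrite("pics/g2.png",cv2.cvtColor(c,cv2.COLOR_RGB2BGR))
go([.607,-.380,.12],[180,0,-2])
E
```

```text
at [ 0.4938 -0.1195  0.1199] [-160.08    0.24    1.11] F [ 0.1 -0.6 -1. ] w 0.0199 t 5.55 rows 8 total tool d [ 0.1082  0.2467 -0.09  ] w [-19.91   0.77   3.04]
[0.014, 0.031, -0.011] [-2.5, 0.1, 0.4]
[0.014, 0.031, -0.01] [-2.5, 0.1, 0.4]
[0.014, 0.032, -0.008] [-2.5, 0.1, 0.4]
[0.014, 0.032, -0.007] [-2.5, 0.1, 0.4]
[0.014, 0.032, -0.006] [-2.5, 0.1, 0.4]
[0.015, 0.032, -0.004] [-2.5, 0.1, 0.4]
[0.015, 0.032, -0.003] [-2.5, 0.1, 0.4]
[0.015, 0.032, -0.001] [-2.5, 0.1, 0.4]
```

View pics/g2.png

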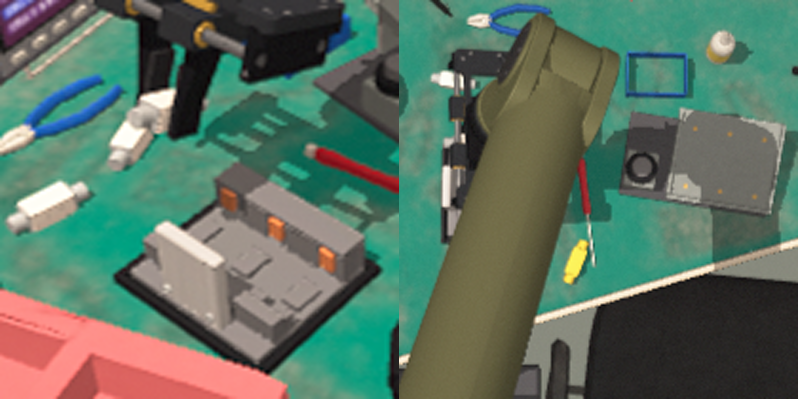

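The spent fuse is out of its bay and held in the fingers (scene view, (150,120)). Both white fuses are still on the table. Next I carry it to the bin.

Emit:
carry_out(
  plan=[
    {"grip": 1,"dp": [0.014,0.031,-0.011],"rotation": [-2.5,0,0.4]},
    {"grip": 1,"dp": [0.014,0.031,-0.01],"rotation": [-2.5,0,0.4]},
    {"grip": 1,"dp": [0.014,0.032,-0.008],"rotation": [-2.5,0,0.4]},
    {"grip": 1,"dp": [0.014,0.032,-0.007],"rotation": [-2.5,0,0.4]},
    {"grip": 1,"dp": [0.014,0.032,-0.006],"rotation": [-2.5,0,0.4]},
    {"grip": 1,"dp": [0.015,0.032,-0.004],"rotation": [-2.5,0,0.4]},
    {"grip": 1,"dp": [0.015,0.032,-0.003],"rotation": [-2.5,0,0.4]},
    {"grip": 1,"dp": [0.008,0.02,0],"rotation": [-2.5,0,0.4]},
  ],
)

```text
time_s: 6.22
tool_pos: [0.5971, -0.3749, 0.1093]
tool_rot: [179.2, 1.8, -2.0]
force: [-0.4, -0.9, -0.8]
grip_width: 0.0198
```

Emit:
carry_out(
  plan=[
    {"grip": 1,"dp": [0,0,0],"rotation": [0,0,0]},
    {"grip": 1,"dp": [0,0,0],"rotation": [0,0,0]},
    {"grip": 1,"dp": [0,0,0],"rotation": [0,0,0]},
  ],
)

```text
time_s: 6.47
tool_pos: [0.5956, -0.3761, 0.1043]
tool_rot: [179.4, 2.1, -2.1]
force: [-0.8, 0.1, -0.1]
grip_width: 0.0199
```

```bash
python3 - <<'E'
from h import *
go([.607,-.380,.07],[180,0,-2])
b=env.read_camera("top"); hsv=cv2.cvtColor(b,cv2.COLOR_RGB2HSV); H,S,V=[hsv[...,i] for i in range(3)]
for m,c,a in blobs(((H>100)&(H<130)&(S>120)).astype(np.uint8),(270,120,330,160)): print("bin",c,a,*pca("top",m,.028))
for uv in((280,127.5),(311.75,128),(311.75,150.5),(280,150.5)): print(ray("top",uv,.028))
E
```

```text
at [ 0.5956 -0.3761  0.1043] [179.38   2.1   -2.12] F [-0.8  0.1 -0.1] w 0.0199 t 6.4667 rows 1 total tool d [0.0128 0.0031 0.0339] w [ 0.61  2.1  -0.11]
[0.013, 0.003, 0.034] [0.6, 2.1, -0.1]
[ 0.63730456 -0.33785932  0.028     ]
[ 0.63443917 -0.42306109  0.028     ]
[ 0.57283987 -0.42076962  0.028     ]
[ 0.57442254 -0.33606977  0.028     ]
```

Emit:
carry_out(
  plan=[
    {"grip": 1,"dp": [0.008,0.003,0.025],"rotation": [0.6,2.1,0]},
    {"grip": 1,"dp": [0.001,0,0.015],"rotation": [0,0,0]},
    {"grip": 1,"dp": [0,0,0.015],"rotation": [0,0,0]},
    {"grip": 1,"dp": [0,0,0.006],"rotation": [0,0,0]},
    {"grip": 1,"dp": [0,0,0],"rotation": [0,0,0]},
    {"grip": 1,"dp": [0,0,0],"rotation": [0,0,0]},
  ],
)

```text
time_s: 7.02
tool_pos: [0.6015, -0.3735, 0.0412]
tool_rot: [-179.7, 0.2, -1.9]
force: [0.4, 0.5, -0.2]
grip_width: 0.02
```

```bash
python3 - <<'E'
from h import *
go([.605,-.3795,.034],[180,0,-2])
E
```

```text
at [ 0.6015 -0.3735  0.0412] [-179.71    0.19   -1.88] F [ 0.4  0.5 -0.2] w 0.02 t 7.0167 rows 1 total tool d [0.0037 0.0059 0.0071] w [-0.29  0.19  0.12]
[0.004, 0.006, 0.007] [-0.3, 0.2, 0.1]
```

Emit:
carry_out(
  plan=[
    {"grip": 1,"dp": [0.004,0.006,0.005],"rotation": [-0.3,0.2,0.1]},
    {"grip": 1,"dp": [0,0,0.002],"rotation": [0,0,0]},
    {"grip": 1,"dp": [0,0,0],"rotation": [0,0,0]},
    {"grip": 0.7,"dp": [0,0,0],"rotation": [0,0,0]},
    {"grip": 0.5,"dp": [0,0,0],"rotation": [0,0,0]},
    {"grip": 0.5,"dp": [0,0,0],"rotation": [0,0,0]},
    {"grip": 0.5,"dp": [0,0,0],"rotation": [0,0,0]},
  ],
)

```text
time_s: 7.6
tool_pos: [0.6084, -0.3806, 0.0382]
tool_rot: [179.8, -0.3, -1.9]
force: [0.9, -0.0, -0.2]
grip_width: 0.0381
```

Emit:
carry_out(
  plan=[
    {"grip": 0.5,"dp": [0,0,-0.02],"rotation": [0,0,0]},
    {"grip": 0.5,"dp": [0,0,-0.03],"rotation": [0,0,0]},
    {"grip": 0.5,"dp": [0,0,-0.03],"rotation": [0,0,0]},
    {"grip": 0.5,"dp": [0,0,-0.01],"rotation": [0,0,0]},
    {"grip": 0.5,"dp": [0,0,0],"rotation": [0,0,0]},
  ],
)

```text
time_s: 8.02
tool_pos: [0.6066, -0.3794, 0.1299]
tool_rot: [179.9, -0.1, -1.9]
force: [0.1, -0.8, 0.0]
grip_width: 0.0432
```

```bash
python3 - <<'E'
from h import *
np.set_printoptions(precision=4,suppress=True)
a=env.read_camera("scene"); b=env.read_camera("top")
f=lambda im,x0,y0,x1,y1,k: cv2.resize(im[y0:y1,x0:x1],None,fx=k,fy=k,interpolation=cv2.INTER_CUBIC)
c=np.hstack([f(a,120,120,300,300,2.2)[:396],f(b,160,100,370,310,1.9)[:396]])
cv2.imwrite("pics/g3.png",cv2.cvtColor(c,cv2.COLOR_RGB2BGR))
for m,c,A in blobs((b.min(2)>165).astype(np.uint8),(170,120,240,150)): print("white",c,A,*pca("top",m,.016))
go([.6065,-.0905,.09],[180,0,-10])
E
```

```text
white [222.4672 137.1314] 137 [ 0.6167 -0.1831] [ 0.6171 -0.1832] -67.17668957656548 [18.966  52.6912]
white [187.8786 141.5071] 140 [ 0.6063 -0.0905] [ 0.6067 -0.0914] 79.76604621842199 [19.0933 53.4496]
at [ 0.6057 -0.3789  0.1274] [-180.      0.03   -1.92] F [-0.4  0.6 -0.9] w 0.0437 t 8.1167 rows 9 total tool d [-0.0089 -0.2883  0.0374] w [-0.    0.03  8.08]
[-0.001, -0.032, 0.004] [-0.0, 0.0, 0.9]
[-0.001, -0.032, 0.004] [-0.0, 0.0, 0.9]
[-0.002, -0.032, 0.004] [-0.0, 0.0, 0.9]
[-0.002, -0.032, 0.004] [-0.0, 0.0, 0.9]
[-0.003, -0.032, 0.004] [-0.0, 0.0, 0.9]
[-0.003, -0.032, 0.004] [-0.0, 0.0, 0.9]
[-0.004, -0.032, 0.004] [-0.0, 0.0, 0.9]
[-0.004, -0.032, 0.004] [-0.0, 0.0, 0.9]
[-0.005, -0.032, 0.004] [-0.0, 0.0, 0.9]
```

View pics/g3.png

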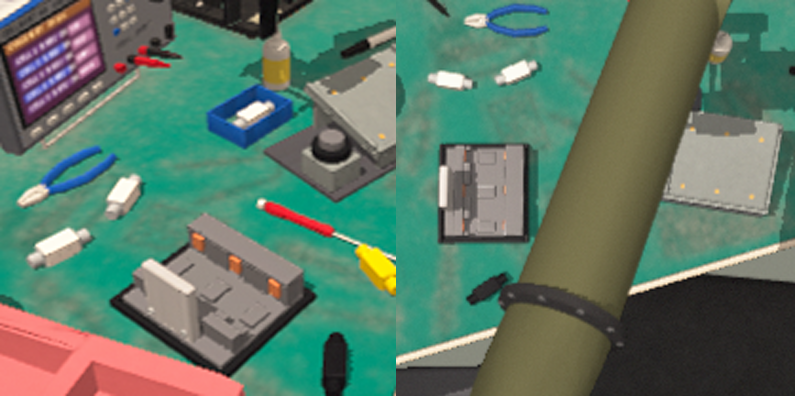

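The spent fuse lies in the bin (scene view, (255,115)), the bin has not moved, and the carrier is empty and undisturbed. Next is the fuse at world (0.617,-0.183).

```bash
python3 -c "
from h import *
go([.6170,-.1832,.07],[180,0,22.8])"
```

```text
at [ 0.6057 -0.3789  0.1274] [-1.80e+02  3.00e-02 -1.92e+00] F [-0.4  0.6 -0.9] w 0.0437 t 8.1167 rows 6 total tool d [ 0.0047 -0.196   0.0574] w [-1.000e-02  3.000e-02 -2.472e+01]
[0.001, -0.033, 0.01] [-0.0, 0.0, -4.1]
[0.003, -0.033, 0.01] [-0.0, 0.0, -4.1]
[0.005, -0.032, 0.01] [-0.0, 0.0, -4.1]
[0.008, -0.032, 0.01] [-0.0, 0.0, -4.1]
[0.01, -0.031, 0.01] [-0.0, 0.0, -4.1]
[0.012, -0.03, 0.01] [-0.0, 0.0, -4.1]
```

Emit:
carry_out(
  plan=[
    {"grip": 0.5,"dp": [0.001,-0.033,0.01],"rotation": [0,0,-4.1]},
    {"grip": 0.5,"dp": [0.003,-0.033,0.01],"rotation": [0,0,-4.1]},
    {"grip": 0.5,"dp": [0.005,-0.032,0.01],"rotation": [0,0,-4.1]},
    {"grip": 0.5,"dp": [0.008,-0.032,0.01],"rotation": [0,0,-4.1]},
    {"grip": 0.5,"dp": [0.01,-0.031,0.01],"rotation": [0,0,-4.1]},
    {"grip": 0.5,"dp": [0.008,-0.02,0.006],"rotation": [0,0,-3]},
    {"grip": 0.5,"dp": [0,0,0],"rotation": [0,0,0]},
    {"grip": 0.5,"dp": [0,0,0],"rotation": [0,0,0]},
  ],
)

```text
time_s: 8.78
tool_pos: [0.6061, -0.1883, 0.0536]
tool_rot: [-179.4, 0.9, 22.4]
force: [-0.2, -0.9, 0.1]
grip_width: 0.0435
```

```bash
python3 -c "
from h import *
go([.6170,-.1832,.03],[180,0,22.8])"
```

```text
at [ 0.6061 -0.1883  0.0536] [-179.39    0.9    22.42] F [-0.2 -0.9  0.1] w 0.0435 t 8.7833 rows 1 total tool d [ 0.0124 -0.0003  0.0234] w [-0.61  0.9  -0.38]
[0.012, -0.0, 0.023] [-0.6, 0.9, -0.4]
```

Emit:
carry_out(
  plan=[
    {"grip": 0.5,"dp": [0.012,0,0.005],"rotation": [-0.6,0.9,-0.4]},
    {"grip": 0.5,"dp": [0,0,0.005],"rotation": [0,0,0]},
    {"grip": 0.5,"dp": [0,0,0.005],"rotation": [0,0,0]},
    {"grip": 0.5,"dp": [0,0,0],"rotation": [0,0,0]},
    {"grip": 0.5,"dp": [0,0,0],"rotation": [0,0,0]},
  ],
)

```text
time_s: 9.2
tool_pos: [0.6178, -0.1902, 0.0355]
tool_rot: [179.8, 0.0, 22.3]
force: [-0.6, 0.1, 0.6]
grip_width: 0.044
```

```bash
python3 -c "
from h import *
go([.6170,-.1832,.0035],[180,0,22.8])"
```

```text
at [ 0.6178 -0.1902  0.0355] [1.7983e+02 2.0000e-02 2.2320e+01] F [-0.6  0.1  0.6] w 0.044 t 9.2 rows 1 total tool d [ 0.002  -0.0068  0.032 ] w [ 0.17  0.02 -0.48]
[0.002, -0.007, 0.032] [0.2, 0.0, -0.5]
```

Emit:
carry_out(
  plan=[
    {"grip": 0.5,"dp": [0.002,-0.007,0.01],"rotation": [0,0,-0.5]},
    {"grip": 0.5,"dp": [0,0,0.008],"rotation": [0,0,0]},
    {"grip": 0.5,"dp": [0,0,0.006],"rotation": [0,0,0]},
    {"grip": 0.5,"dp": [0,0,0.004],"rotation": [0,0,0]},
    {"grip": 0.5,"dp": [0,0,0.001],"rotation": [0,0,0]},
    {"grip": 0.5,"dp": [0,0,0],"rotation": [0,0,0]},
  ],
)

```text
time_s: 9.7
tool_pos: [0.6163, -0.1852, 0.0031]
tool_rot: [179.8, 0.1, 22.6]
force: [0.2, -0.3, 0.2]
grip_width: 0.0433
```

```bash
python3 -c "
from h import *
go([.6170,-.1832,.0035],[180,0,22.8])"
```

```text
at [ 0.6163 -0.1852  0.0031] [1.7978e+02 7.0000e-02 2.2640e+01] F [ 0.2 -0.3  0.2] w 0.0433 t 9.7 rows 1 total tool d [ 0.0015 -0.0016 -0.0004] w [ 0.22  0.07 -0.16]
[0.001, -0.002, -0.0] [0.2, 0.1, -0.2]
```

Emit:
carry_out(
  plan=[
    {"grip": 0.6,"dp": [0.001,-0.002,0],"rotation": [0,0,0]},
    {"grip": 0.7,"dp": [0,0,0],"rotation": [0,0,0]},
    {"grip": 0.8,"dp": [0,0,0],"rotation": [0,0,0]},
    {"grip": 1,"dp": [0,0,0],"rotation": [0,0,0]},
    {"grip": 1,"dp": [0,0,0],"rotation": [0,0,0]},
    {"grip": 1,"dp": [0,0,0],"rotation": [0,0,0]},
    {"grip": 1,"dp": [0,0,0],"rotation": [0,0,0]},
  ],
  force=25,
)

```text
time_s: 10.28
tool_pos: [0.6173, -0.1828, 0.0043]
tool_rot: [179.7, -0.0, 22.6]
force: [0.6, 0.2, -1.2]
grip_width: 0.0196
```

```bash
python3 -c "
from h import *
go([.607,-.183,.12],[180,0,22.8],lim=.025)"
```

```text
at [ 0.6173 -0.1828  0.0043] [ 1.7971e+02 -1.0000e-02  2.2650e+01] F [ 0.6  0.2 -1.2] w 0.0196 t 10.2833 rows 5 total tool d [-0.0096 -0.0032 -0.1157] w [ 0.29 -0.01 -0.15]
[-0.002, -0.001, -0.023] [0.1, -0.0, -0.0]
[-0.002, -0.001, -0.023] [0.1, -0.0, -0.0]
[-0.002, -0.001, -0.023] [0.1, -0.0, -0.0]
[-0.002, -0.001, -0.023] [0.1, -0.0, -0.0]
[-0.002, -0.001, -0.023] [0.1, -0.0, -0.0]
```

Emit:
carry_out(
  plan=[
    {"grip": 1,"dp": [-0.002,-0.001,-0.023],"rotation": [0,0,0]},
    {"grip": 1,"dp": [-0.002,-0.001,-0.023],"rotation": [0,0,0]},
    {"grip": 1,"dp": [-0.002,-0.001,-0.023],"rotation": [0,0,0]},
    {"grip": 1,"dp": [-0.002,-0.001,-0.023],"rotation": [0,0,0]},
    {"grip": 1,"dp": [0,0,-0.01],"rotation": [0,0,0]},
    {"grip": 1,"dp": [0,0,0],"rotation": [0,0,0]},
  ],
)

```text
time_s: 10.78
tool_pos: [0.606, -0.1814, 0.1079]
tool_rot: [179.9, 0.2, 22.7]
force: [-0.4, -0.0, -2.0]
grip_width: 0.0201
```

```bash
python3 -c "
from h import *
q=fp(8,70,22,5.7); print(q); go(*q,lim=.025,amax=5)"
```

```text
(array([ 0.49511498, -0.12886539,  0.08621505]), array([-1.58000000e+02,  1.27222187e-14, -6.50000000e-01]))
at [ 0.606  -0.1814  0.1079] [179.91   0.2   22.65] F [-0.4 -0.  -2. ] w 0.0201 t 10.7833 rows 5 total tool d [-0.082  -0.0912  0.0219] w [21.82  4.66 22.98]
[-0.016, -0.018, 0.004] [4.4, 0.9, 4.6]
[-0.018, -0.016, 0.005] [4.4, 0.9, 4.6]
[-0.019, -0.015, 0.006] [4.4, 0.9, 4.6]
[-0.02, -0.012, 0.007] [4.4, 0.9, 4.6]
[-0.021, -0.01, 0.008] [4.4, 0.9, 4.6]
```

Emit:
carry_out(
  plan=[
    {"grip": 1,"dp": [-0.016,-0.018,0.003],"rotation": [4.4,0.9,4.6]},
    {"grip": 1,"dp": [-0.018,-0.016,0.003],"rotation": [4.4,0.9,4.6]},
    {"grip": 1,"dp": [-0.019,-0.015,0.003],"rotation": [4.4,0.9,4.6]},
    {"grip": 1,"dp": [-0.02,-0.012,0.003],"rotation": [4.4,0.9,4.6]},
    {"grip": 1,"dp": [-0.018,-0.008,0.003],"rotation": [3.5,0.8,3.6]},
    {"grip": 1,"dp": [0,0,0],"rotation": [0,0,0]},
    {"grip": 1,"dp": [0,0,0],"rotation": [0,0,0]},
    {"grip": 1,"dp": [0,0,0],"rotation": [0,0,0]},
  ],
)

```text
time_s: 11.45
tool_pos: [0.4955, -0.1296, 0.0944]
tool_rot: [-157.7, 0.3, -0.6]
force: [-0.2, -0.1, -0.0]
grip_width: 0.0198
```

```bash
python3 -c "
from h import *
q=fp(9,35,22,5.7); print(q); go(*q,lim=.025,amax=5)"
```

```text
(array([ 0.49512632, -0.12786546,  0.05121505]), array([-1.58000000e+02,  1.27222187e-14, -6.50000000e-01]))
at [ 0.4955 -0.1296  0.0944] [-157.68    0.25   -0.62] F [-0.2 -0.1 -0. ] w 0.0198 t 11.45 rows 2 total tool d [-0.0002  0.0148  0.0406] w [-0.32  0.25 -0.06]
[-0.0, 0.007, 0.02] [-0.2, 0.1, -0.0]
[-0.0, 0.007, 0.02] [-0.2, 0.1, -0.0]
```

Emit:
carry_out(
  plan=[
    {"grip": 1,"dp": [0,0.005,0.015],"rotation": [-0.2,0.1,0]},
    {"grip": 1,"dp": [0,0.005,0.012],"rotation": [0,0,0]},
    {"grip": 1,"dp": [0,0.004,0.01],"rotation": [0,0,0]},
    {"grip": 1,"dp": [0,0,0],"rotation": [0,0,0]},
    {"grip": 1,"dp": [0,0,0],"rotation": [0,0,0]},
  ],
)

```text
time_s: 11.87
tool_pos: [0.5001, -0.1266, 0.0534]
tool_rot: [-158.1, -0.1, -0.2]
force: [0.7, -0.6, -0.3]
grip_width: 0.0197
```

```bash
python3 -c "
from h import *
q=fp(9,13,22,5.7); print(q); go(*q,lim=.025,amax=5)"
```

```text
(array([ 0.49512632, -0.12786546,  0.02921505]), array([-1.58000000e+02,  1.27222187e-14, -6.50000000e-01]))
at [ 0.5001 -0.1266  0.0534] [-1.5806e+02 -1.4000e-01 -1.6000e-01] F [ 0.7 -0.6 -0.3] w 0.0197 t 11.8667 rows 1 total tool d [-0.0051  0.0102  0.0219] w [0.06 0.05 0.51]
[-0.005, 0.01, 0.022] [0.1, 0.0, 0.5]
```

Emit:
carry_out(
  plan=[
    {"grip": 1,"dp": [-0.005,0,0],"rotation": [0,0,0.5]},
    {"grip": 1,"dp": [0,0.003,0.007],"rotation": [0,0,0]},
    {"grip": 1,"dp": [0,0.003,0.006],"rotation": [0,0,0]},
    {"grip": 1,"dp": [0,0,0],"rotation": [0,0,0]},
    {"grip": 1,"dp": [0,0,0],"rotation": [0,0,0]},
  ],
)

```text
time_s: 12.28
tool_pos: [0.4966, -0.1268, 0.0393]
tool_rot: [-158.1, -0.1, -0.5]
force: [0.3, 0.3, -1.0]
grip_width: 0.0194
```

```bash
python3 -c "
from h import *
q=fp(9,12,22,5.7); print(q); go(*q,lim=.025,amax=5)"
```

```text
(array([ 0.49512632, -0.12786546,  0.02821505]), array([-1.58000000e+02,  1.27222187e-14, -6.50000000e-01]))
at [ 0.4966 -0.1268  0.0393] [-1.5814e+02 -1.0000e-01 -5.3000e-01] F [ 0.3  0.3 -1. ] w 0.0194 t 12.2833 rows 1 total tool d [-0.0015  0.0051  0.0098] w [ 0.14 -0.05  0.15]
[-0.001, 0.005, 0.01] [0.1, -0.1, 0.2]
```

Emit:
carry_out(
  plan=[
    {"grip": 1,"dp": [-0.0015,0.003,0.005],"rotation": [0,0,0.1]},
    {"grip": 1,"dp": [0,0.002,0.005],"rotation": [0,0,0]},
    {"grip": 1,"dp": [0,0,0],"rotation": [0,0,0]},
    {"grip": 1,"dp": [0,0,0],"rotation": [0,0,0]},
  ],
)

```text
time_s: 12.62
tool_pos: [0.4951, -0.1284, 0.0271]
tool_rot: [-158.2, -0.1, -0.7]
force: [-1.0, -0.1, -1.5]
grip_width: 0.0201
```

```bash
python3 -c "
from h import *
a=env.read_camera('scene')
cv2.imwrite('pics/g4.png',cv2.cvtColor(cv2.resize(a[170:300,140:280],None,fx=4,fy=4,interpolation=cv2.INTER_CUBIC),cv2.COLOR_RGB2BGR))
path([(1,7.5,22),(-6,5.5,22)],5.7)"
```

```text
(1, 7.5, 22) [ 0.495  -0.1359  0.0237] [-158.     0.    -0.7]
at [ 0.495  -0.1284  0.0271] [-1.5818e+02 -8.0000e-02 -6.7000e-01] F [ 0.2 -0.4 -0.7] w 0.02 t 12.6667 rows 2 total tool d [0.0001 0.0082 0.0004] w [ 0.18 -0.08  0.01]
[0.0, 0.004, 0.0] [0.1, -0.0, 0.0]
[0.0, 0.004, 0.0] [0.1, -0.0, 0.0]
(-6, 5.5, 22) [ 0.495  -0.1429  0.0217] [-158.     0.    -0.7]
at [ 0.495  -0.1359  0.0237] [-1.5818e+02 -8.0000e-02 -6.7000e-01] F [ 0.2 -0.4 -0.7] w 0.02 t 12.6667 rows 2 total tool d [-0.      0.0072 -0.0008] w [0. 0. 0.]
[-0.0, 0.004, -0.0] [0.0, 0.0, 0.0]
[-0.0, 0.004, -0.0] [0.0, 0.0, 0.0]
```

View pics/g4.png

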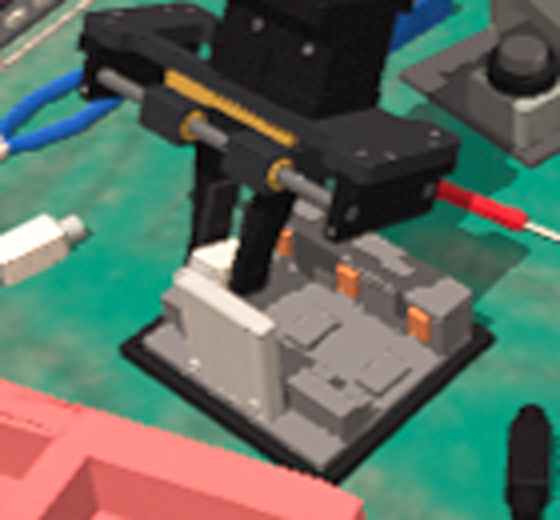

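The fuse is tilted, in line with bay1 and over its slot. Next I slide it in against the contact.

Emit:
carry_out(
  plan=[
    {"grip": 1,"dp": [0,0.004,0],"rotation": [0,0,0]},
    {"grip": 1,"dp": [0,0.004,0],"rotation": [0,0,0]},
    {"grip": 1,"dp": [0,0.004,0],"rotation": [0,0,0]},
    {"grip": 1,"dp": [0,0.004,0],"rotation": [0,0,0]},
    {"grip": 1,"dp": [0,0,0],"rotation": [0,0,0]},
  ],
)

```text
time_s: 13.08
tool_pos: [0.4954, -0.1335, 0.0257]
tool_rot: [-157.2, 0.1, -0.3]
force: [-0.1, 0.2, -0.9]
grip_width: 0.0202
```

```bash
python3 -c "
from h import *
path([(-6,5.5,22)],5.7)"
```

```text
(-6, 5.5, 22) [ 0.495  -0.1429  0.0217] [-158.     0.    -0.7]
at [ 0.4954 -0.1335  0.0257] [-1.5718e+02  1.1000e-01 -3.1000e-01] F [-0.1  0.2 -0.9] w 0.0202 t 13.0833 rows 2 total tool d [-0.0004  0.0102  0.0001] w [-0.82  0.23  0.27]
[-0.0, 0.005, 0.0] [-0.4, 0.1, 0.1]
[-0.0, 0.005, 0.0] [-0.4, 0.1, 0.1]
```

Emit:
carry_out(
  plan=[
    {"grip": 1,"dp": [0,0.006,0],"rotation": [-0.4,0,0.1]},
    {"grip": 1,"dp": [0,0.006,0],"rotation": [0,0,0]},
    {"grip": 1,"dp": [0,0.006,0],"rotation": [0,0,0]},
    {"grip": 1,"dp": [0,0.004,0],"rotation": [0,0,0]},
  ],
)

```text
time_s: 13.42
tool_pos: [0.4958, -0.1358, 0.0256]
tool_rot: [-155.9, 0.5, 0.3]
force: [-3.0, 6.1, 9.3]
grip_width: 0.0197
```

```bash
python3 -c "
from h import *
path([(-6,5.5,22)],5.7)"
```

```text
(-6, 5.5, 22) [ 0.495  -0.1429  0.0217] [-158.     0.    -0.7]
at [ 0.4958 -0.1358  0.0256] [-155.91    0.51    0.28] F [-3.   6.1  9.3] w 0.0197 t 13.4167 rows 2 total tool d [-0.0009  0.008   0.0006] w [-2.09  0.83  0.66]
[-0.0, 0.004, 0.0] [-1.0, 0.4, 0.3]
[-0.0, 0.004, 0.0] [-1.0, 0.4, 0.3]
```

```bash
sed -i 's/^B1=.*/B1=np.array([.495,-.139,.0245])/' h.py; python3 -c "
from h import *
from scipy.optimize import least_squares
r=lambda X:np.r_[proj('top',X)-[184.25,198.75],proj('scene',X)-[197.1,247.9]]
print(least_squares(r,[.445,-.088,.07]).x)
path([(1,9,22),(-5,9,22)],5.7)"
```

```text
[ 0.44620789 -0.08657748  0.06434951]
(1, 9, 22) [ 0.495  -0.1359  0.0282] [-158.     0.    -0.7]
at [ 0.4958 -0.1358  0.0256] [-155.91    0.51    0.28] F [-3.   6.1  9.3] w 0.0197 t 13.4167 rows 1 total tool d [-0.0008 -0.001  -0.0025] w [-2.09  0.83  0.66]
[-0.001, -0.001, -0.002] [-2.1, 0.8, 0.7]
(-5, 9, 22) [ 0.495  -0.1419  0.0282] [-158.     0.    -0.7]
at [ 0.495  -0.1359  0.0282] [-155.91    0.51    0.28] F [-3.   6.1  9.3] w 0.0197 t 13.4167 rows 2 total tool d [-0.      0.0056 -0.0022] w [0. 0. 0.]
[-0.0, 0.003, -0.001] [0.0, 0.0, 0.0]
[-0.0, 0.003, -0.001] [0.0, 0.0, 0.0]
```

Emit:
carry_out(
  plan=[
    {"grip": 1,"dp": [-0.001,-0.003,-0.003],"rotation": [-2,0.8,0.7]},
    {"grip": 1,"dp": [0,0,-0.001],"rotation": [0,0,0]},
    {"grip": 1,"dp": [0,0,0],"rotation": [0,0,0]},
    {"grip": 1,"dp": [0,0,0],"rotation": [0,0,0]},
  ],
)

```text
time_s: 13.75
tool_pos: [0.4952, -0.1338, 0.0304]
tool_rot: [-157.8, 0.1, -0.6]
force: [0.5, 1.8, 0.5]
grip_width: 0.0199
```

```bash
python3 -c "
from h import *
path([(-5,9,22)],5.7)"
```

```text
(-5, 9, 22) [ 0.495  -0.1419  0.0282] [-158.     0.    -0.7]
at [ 0.4952 -0.1338  0.0304] [-1.5781e+02  5.0000e-02 -6.0000e-01] F [0.5 1.8 0.5] w 0.0199 t 13.75 rows 2 total tool d [-0.0001  0.0083 -0.001 ] w [-0.19  0.07  0.03]
[-0.0, 0.004, -0.001] [-0.1, 0.0, 0.0]
[-0.0, 0.004, -0.001] [-0.1, 0.0, 0.0]
```

Emit:
carry_out(
  plan=[
    {"grip": 1,"dp": [0,0.005,-0.002],"rotation": [0,0,0]},
    {"grip": 1,"dp": [0,0.005,-0.001],"rotation": [0,0,0]},
    {"grip": 1,"dp": [0,0.005,-0.001],"rotation": [0,0,0]},
    {"grip": 1,"dp": [0,0.004,-0.001],"rotation": [0,0,0]},
  ],
)

```text
time_s: 14.08
tool_pos: [0.4949, -0.1454, 0.0291]
tool_rot: [-156.8, 0.3, -0.4]
force: [0.8, 13.7, 6.4]
grip_width: 0.0198
```

```bash
python3 -c "
from h import *
path([(-6,7,22)],5.7)"
```

```text
(-6, 7, 22) [ 0.495  -0.1429  0.0262] [-158.     0.    -0.7]
at [ 0.4949 -0.1454  0.0291] [-156.81    0.26   -0.38] F [ 0.8 13.7  6.4] w 0.0198 t 14.0833 rows 1 total tool d [ 0.     -0.0012  0.0037] w [-1.19  0.34  0.15]
[0.0, -0.001, 0.004] [-1.2, 0.3, 0.1]
```

```bash
python3 -c "
from h import *
path([(-7,4,10),(-6.5,0,0)],5.7)"
```

```text
(-7, 4, 10) [ 0.4949 -0.145   0.0229] [-170.     0.    -0.6]
at [ 0.4949 -0.1454  0.0291] [-156.81    0.26   -0.38] F [ 0.8 13.7  6.4] w 0.0198 t 14.0833 rows 4 total tool d [0.     0.0021 0.0059] w [-13.19   0.33   0.18]
[0.0, 0.001, 0.001] [-3.3, 0.1, 0.0]
[0.0, 0.0, 0.002] [-3.3, 0.1, 0.0]
[0.0, 0.0, 0.002] [-3.3, 0.1, 0.0]
[-0.0, 0.0, 0.002] [-3.3, 0.1, 0.0]
(-6.5, 0, 0) [ 0.4949 -0.1455  0.0188] [180.    0.   -0.7]
at [ 0.4949 -0.145   0.0229] [-156.81    0.26   -0.38] F [ 0.8 13.7  6.4] w 0.0198 t 14.0833 rows 3 total tool d [-0.      0.0012  0.0039] w [-10.   0.   0.]
[-0.0, 0.0, 0.001] [-3.3, 0.0, 0.0]
[-0.0, 0.0, 0.001] [-3.3, 0.0, 0.0]
[-0.0, 0.0, 0.001] [-3.3, 0.0, 0.0]
```

Emit:
carry_out(
  plan=[
    {"grip": 1,"dp": [0,0.001,0.001],"rotation": [-3.3,0,0]},
    {"grip": 1,"dp": [0,0.001,0.002],"rotation": [-3.3,0,0]},
    {"grip": 1,"dp": [0,0.001,0.002],"rotation": [-3.3,0,0]},
    {"grip": 1,"dp": [0,0.001,0.002],"rotation": [-3.3,0,0]},
  ],
)

```text
time_s: 14.42
tool_pos: [0.4944, -0.1441, 0.02]
tool_rot: [-169.5, 0.6, -0.7]
force: [-5.8, 6.1, 17.8]
grip_width: 0.0197
```

```bash
python3 -c "
from h import *
path([(-6.5,0,0)],5.7)"
```

```text
(-6.5, 0, 0) [ 0.4949 -0.1455  0.0188] [180.    0.   -0.7]
at [ 0.4944 -0.1441  0.02  ] [-169.47    0.57   -0.71] F [-5.8  6.1 17.8] w 0.0197 t 14.4167 rows 3 total tool d [0.0005 0.0016 0.0009] w [-10.53   0.56  -0.11]
[0.0, 0.001, 0.0] [-3.5, 0.2, -0.0]
[0.0, 0.001, 0.0] [-3.5, 0.2, -0.0]
[0.0, 0.0, 0.0] [-3.5, 0.2, -0.0]
```

Emit:
carry_out(
  plan=[
    {"grip": 1,"dp": [0.0005,0.001,-0.0015],"rotation": [-3.5,0,0]},
    {"grip": 1,"dp": [0,0.001,0],"rotation": [-3.5,0,0]},
    {"grip": 1,"dp": [0,0.001,0],"rotation": [-3,0,0]},
    {"grip": 1,"dp": [0,0,0],"rotation": [0,0,0]},
  ],
)

```text
time_s: 14.75
tool_pos: [0.4948, -0.1417, 0.0195]
tool_rot: [-179.5, 0.7, -0.5]
force: [-1.2, 3.8, 1.6]
grip_width: 0.0197
```

```bash
python3 -c "
from h import *
path([(-6.5,0,0)],5.7)"
```

```text
(-6.5, 0, 0) [ 0.4949 -0.1455  0.0188] [180.    0.   -0.7]
at [ 0.4948 -0.1417  0.0195] [-179.54    0.68   -0.5 ] F [-1.2  3.8  1.6] w 0.0197 t 14.75 rows 1 total tool d [0.0001 0.0038 0.0006] w [-0.46  0.68  0.15]
[0.0, 0.004, 0.001] [-0.5, 0.7, 0.1]
```

Emit:
carry_out(
  plan=[
    {"grip": 1,"dp": [0,0,0.001],"rotation": [-0.5,0,0]},
    {"grip": 0.9,"dp": [0,0,0],"rotation": [0,0,0]},
    {"grip": 0.65,"dp": [0,0,0],"rotation": [0,0,0]},
    {"grip": 0.6,"dp": [0,0,0],"rotation": [0,0,0]},
    {"grip": 0.6,"dp": [0,0,0],"rotation": [0,0,0]},
  ],
)

```text
time_s: 15.17
tool_pos: [0.4961, -0.1462, 0.0187]
tool_rot: [179.7, 0.6, -0.6]
force: [0.1, -0.2, -0.6]
grip_width: 0.0312
```

Emit:
carry_out(
  plan=[
    {"grip": 0.6,"dp": [0,0,-0.015],"rotation": [0,0,0]},
    {"grip": 0.6,"dp": [0,0,-0.02],"rotation": [0,0,0]},
    {"grip": 0.6,"dp": [0,0,-0.03],"rotation": [0,0,0]},
    {"grip": 0.5,"dp": [0,0,-0.03],"rotation": [0,0,0]},
    {"grip": 0.5,"dp": [0.02,0,0],"rotation": [0,0,0]},
    {"grip": 0.5,"dp": [0.03,-0.02,0],"rotation": [0,0,0]},
    {"grip": 0.5,"dp": [0.03,-0.02,0],"rotation": [0,0,0]},
    {"grip": 0.5,"dp": [0,0,0],"rotation": [0,0,0]},
  ],
)

```text
time_s: 15.83
tool_pos: [0.5795, -0.1218, 0.1161]
tool_rot: [179.3, 0.5, -1.8]
force: [0.0, 0.6, -0.9]
grip_width: 0.0436
```

```bash
python3 - <<'E'
from h import *
np.set_printoptions(precision=4,suppress=True)
a=env.read_camera("scene"); b=env.read_camera("top")
cv2.imwrite("pics/top2.png",cv2.cvtColor(b,cv2.COLOR_RGB2BGR)); cv2.imwrite("pics/scene2.png",cv2.cvtColor(a,cv2.COLOR_RGB2BGR))
f=lambda im,x0,y0,x1,y1,k: cv2.resize(im[y0:y1,x0:x1],None,fx=k,fy=k,interpolation=cv2.INTER_CUBIC)
c=np.hstack([f(a,150,180,270,300,3.3)[:396],f(b,160,120,280,240,3.3)[:396]])
cv2.imwrite("pics/g5.png",cv2.cvtColor(c,cv2.COLOR_RGB2BGR))
for m,c,A in blobs((b.min(2)>165).astype(np.uint8),(165,110,245,150)): print("white",c,A,*pca("top",m,.016))
for m,c,A in blobs((b.min(2)>165).astype(np.uint8),(165,160,245,240)): print("white",c,A,*pca("top",m,.034))
go([.6065,-.0910,.07],[180,0,-10])
E
```

```text
white [205.637  181.5185] 135 [ 0.4939 -0.1387] [ 0.494  -0.1357] 89.01832363783154 [19.5369 46.89  ]
at [ 0.5753 -0.1255  0.1154] [179.13   0.75  -2.  ] F [-0.6  0.2  0.6] w 0.0436 t 15.9333 rows 2 total tool d [ 0.0306 -0.0363  0.0444] w [0.92 0.69 8.01]
[0.015, -0.018, 0.022] [0.5, 0.3, 4.0]
[0.014, -0.019, 0.022] [0.5, 0.3, 4.0]
```

View pics/g5.png

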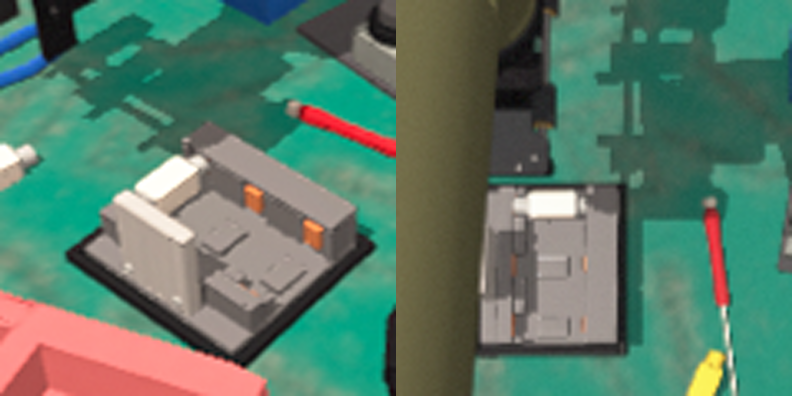

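Fuse 1 lies flat in bay1, in the same place the spent fuse was. Next I measure the bay pitch and the second fuse.

```bash
python3 - <<'E'
from h import *
np.set_printoptions(precision=4,suppress=True)
t0=cv2.imread("pics/top0.png"); t2=cv2.imread("pics/top2.png"); s2=cv2.imread("pics/scene2.png"); s0=cv2.imread("pics/scene0.png")
for n,im,box in(("scene",s0,(150,180,290,300)),("scene",s2,(150,180,290,300))):
  h=cv2.cvtColor(im,cv2.COLOR_BGR2HSV); m=((h[...,0]<20)&(h[...,1]>120)&(h[...,2]>90)).astype(np.uint8)
  for q,c,A in blobs(m,box,5): print(n,c,A,ray(n,c,.0245))
# saddle-edge rows: brightness profile down the carrier through the saddles (top view)
u=np.arange(204,211); g=cv2.cvtColor(t0,cv2.COLOR_BGR2GRAY).astype(int); print([(v,int(g[v,u].mean())) for v in range(172,232)])
E
```

```text
scene [241.4286 215.4286] 7 [ 0.4723 -0.2446  0.0245]
scene [252.     219.8571] 7 [ 0.4449 -0.2473  0.0245]
scene [269.75 224.5 ] 8 [ 0.4057 -0.259   0.0245]
scene [226.4359 240.5128] 39 [ 0.4458 -0.1647  0.0245]
scene [244.5116 251.093 ] 43 [ 0.3981 -0.1643  0.0245]
scene [180.8708 288.5849] 1532 [ 0.4283 -0.0233  0.0245]
scene [252.     219.8571] 7 [ 0.4449 -0.2473  0.0245]
scene [269.  222.6] 5 [ 0.4106 -0.2629  0.0245]
scene [226.5 239.5] 40 [ 0.4477 -0.167   0.0245]
scene [244.4884 250.5814] 43 [ 0.399  -0.1653  0.0245]
scene [155.8  271.08] 25 [ 0.4946 -0.0227  0.0245]
scene [151.5217 279.6087] 23 [ 0.4849 -0.0046  0.0245]
scene [174.427  293.9002] 541 [ 0.4285 -0.0083  0.0245]
scene [216.8824 288.5882] 17 [ 0.3782 -0.0625  0.0245]
scene [229.1111 297.6667] 9 [ 0.3483 -0.061   0.0245]
[(172, 116), (173, 115), (174, 107), (175, 80), (176, 48), (177, 58), (178, 180), (179, 250), (180, 250), (181, 251), (182, 251), (183, 251), (184, 251), (185, 240), (186, 123), (187, 123), (188, 150), (189, 150), (190, 151), (191, 150), (192, 150), (193, 151), (194, 151), (195, 151), (196, 151), (197, 146), (198, 135), (199, 150), (200, 151), (201, 152), (202, 152), (203, 142), (204, 123), (205, 152), (206, 153), (207, 153), (208, 153), (209, 153), (210, 153), (211, 153), (212, 152), (213, 153), (214, 153), (215, 141), (216, 122), (217, 151), (218, 151), (219, 153), (220, 154), (221, 146), (222, 133), (223, 155), (224, 133), (225, 43), (226, 51), (227, 73), (228, 100), (229, 119), (230, 119), (231, 120)]
```

```bash
python3 - <<'E'
from h import *
np.set_printoptions(precision=4,suppress=True)
for n in("scene0","scene2"):
  im=cv2.imread(f"pics/{n}.png")
  for q,c,A in blobs((im.min(2)>165).astype(np.uint8),(110,185,200,250)): print(n,c,A,*pca("scene",q,.016))
go([.6065,-.0908,.06],[180,0,-10.1])
E
```

```text
scene0 [175.0513 206.6325] 117 [ 0.6182 -0.1821] [ 0.6185 -0.181 ] -65.41063951222677 [18.9328 53.3143]
scene0 [134.4035 207.8947] 57 [ 0.687  -0.1215] [ 0.6874 -0.1208] -85.65665398947709 [15.7306 30.8662]
scene0 [145.3057 229.828 ] 157 [ 0.6086 -0.0891] [ 0.6094 -0.089 ] 80.78946767407433 [20.8543 53.4943]
scene0 [193.84   240.3533] 150 [ 0.505  -0.1301] [ 0.5091 -0.1289] -48.86589515896844 [26.5173 47.2129]
scene2 [134.5735 207.8676] 68 [ 0.6867 -0.1218] [ 0.6873 -0.1217] -84.10572317241878 [17.6041 30.9966]
scene2 [145.408  229.9943] 174 [ 0.608 -0.089] [ 0.6087 -0.089 ] 81.21639062803396 [21.8988 56.1147]
scene2 [193.9367 239.8924] 158 [ 0.5058 -0.1312] [ 0.5099 -0.1282] -46.4235509367829 [26.9212 47.2856]
at [ 0.5753 -0.1255  0.1154] [179.13   0.75  -2.  ] F [-0.6  0.2  0.6] w 0.0436 t 15.9333 rows 2 total tool d [ 0.0307 -0.0366  0.0544] w [0.92 0.69 8.11]
[0.015, -0.018, 0.027] [0.5, 0.3, 4.1]
[0.014, -0.019, 0.027] [0.5, 0.3, 4.1]
```

Fuse 2 has not moved. I go down to it.

Emit:
carry_out(
  plan=[
    {"grip": 0.5,"dp": [0.01,-0.012,0.015],"rotation": [0.3,0.2,2.7]},
    {"grip": 0.5,"dp": [0.01,-0.012,0.015],"rotation": [0.3,0.2,2.7]},
    {"grip": 0.5,"dp": [0.008,-0.01,0.012],"rotation": [0.3,0.2,2.7]},
    {"grip": 0.5,"dp": [0,0,0],"rotation": [0,0,0]},
    {"grip": 0.5,"dp": [0,0,0],"rotation": [0,0,0]},
    {"grip": 0.5,"dp": [0,0,0],"rotation": [0,0,0]},
  ],
)

```text
time_s: 16.43
tool_pos: [0.6012, -0.1052, 0.07]
tool_rot: [179.5, 0.3, -11.0]
force: [-0.7, 0.1, 1.4]
grip_width: 0.0437
```

```bash
python3 - <<'E'
from h import *
go([.6066,-.0907,.03],[180,0,-10.1])
E
```

```text
at [ 0.6012 -0.1052  0.07  ] [179.54   0.27 -11.  ] F [-0.7  0.1  1.4] w 0.0437 t 16.4333 rows 2 total tool d [ 0.0027 -0.0156  0.0399] w [ 0.45  0.28 -0.9 ]
[0.001, -0.008, 0.02] [0.2, 0.1, -0.5]
[0.001, -0.008, 0.02] [0.2, 0.1, -0.5]
```

Emit:
carry_out(
  plan=[
    {"grip": 0.5,"dp": [0.002,-0.008,0.012],"rotation": [0.4,0.2,-0.5]},
    {"grip": 0.5,"dp": [0.001,-0.007,0.012],"rotation": [0,0,-0.4]},
    {"grip": 0.5,"dp": [0,0,0.008],"rotation": [0,0,0]},
    {"grip": 0.5,"dp": [0,0,0],"rotation": [0,0,0]},
    {"grip": 0.5,"dp": [0,0,0],"rotation": [0,0,0]},
  ],
)

```text
time_s: 16.85
tool_pos: [0.6062, -0.094, 0.0364]
tool_rot: [179.8, -0.0, -10.1]
force: [-0.9, -0.8, 0.2]
grip_width: 0.0438
```

```bash
python3 - <<'E'
from h import *
go([.6066,-.0907,.004],[180,0,-10.1])
E
```

```text
at [ 0.6062 -0.094   0.0364] [ 1.7982e+02 -5.0000e-02 -1.0130e+01] F [-0.9 -0.8  0.2] w 0.0438 t 16.85 rows 1 total tool d [-0.0002 -0.0034  0.0324] w [ 0.18 -0.05 -0.03]
[-0.0, -0.003, 0.032] [0.2, -0.0, -0.0]
```

Emit:
carry_out(
  plan=[
    {"grip": 0.5,"dp": [0,-0.003,0.01],"rotation": [0.2,0,0]},
    {"grip": 0.5,"dp": [0,0,0.01],"rotation": [0,0,0]},
    {"grip": 0.5,"dp": [0,0,0.006],"rotation": [0,0,0]},
    {"grip": 0.5,"dp": [0,0,0.002],"rotation": [0,0,0]},
    {"grip": 0.5,"dp": [0,0,0],"rotation": [0,0,0]},
    {"grip": 0.5,"dp": [0,0,0],"rotation": [0,0,0]},
  ],
)

```text
time_s: 17.35
tool_pos: [0.6064, -0.0909, 0.0049]
tool_rot: [-180.0, 0.0, -10.1]
force: [-0.2, 0.0, 1.0]
grip_width: 0.044
```

```bash
python3 - <<'E'
from h import *
go([.6066,-.0907,.004],[180,0,-10.1])
E
```

```text
at [ 0.6064 -0.0909  0.0049] [-1.7997e+02  1.0000e-02 -1.0110e+01] F [-0.2  0.   1. ] w 0.044 t 17.35 rows 1 total tool d [ 0.0001 -0.0002  0.0009] w [-0.03  0.01 -0.01]
[0.0, -0.0, 0.001] [-0.0, 0.0, -0.0]
```

Emit:
carry_out(
  plan=[
    {"grip": 0.6,"dp": [0,0,0.001],"rotation": [0,0,0]},
    {"grip": 0.7,"dp": [0,0,0],"rotation": [0,0,0]},
    {"grip": 0.8,"dp": [0,0,0],"rotation": [0,0,0]},
    {"grip": 1,"dp": [0,0,0],"rotation": [0,0,0]},
    {"grip": 1,"dp": [0,0,0],"rotation": [0,0,0]},
    {"grip": 1,"dp": [0,0,0],"rotation": [0,0,0]},
    {"grip": 1,"dp": [0,0,0],"rotation": [0,0,0]},
  ],
  force=25,
)

```text
time_s: 17.93
tool_pos: [0.6076, -0.0913, 0.0053]
tool_rot: [-180.0, -0.1, -10.1]
force: [0.4, -0.6, -0.8]
grip_width: 0.02
```

Emit:
carry_out(
  plan=[
    {"grip": 1,"dp": [0,0,-0.01],"rotation": [0,0,0]},
    {"grip": 1,"dp": [-0.002,0,-0.025],"rotation": [0,0,0]},
    {"grip": 1,"dp": [-0.002,0,-0.025],"rotation": [0,0,0]},
    {"grip": 1,"dp": [-0.002,0,-0.025],"rotation": [0,0,0]},
    {"grip": 1,"dp": [0,0,-0.01],"rotation": [0,0,0]},
    {"grip": 1,"dp": [0,0,0],"rotation": [0,0,0]},
  ],
)

```text
time_s: 18.43
tool_pos: [0.5999, -0.0897, 0.1051]
tool_rot: [-180.0, 0.1, -10.1]
force: [0.3, 0.4, -0.6]
grip_width: 0.02
```

```bash
python3 -c "
from h import *
q=fp(9,70,22,6,48); print(q); go(*q,lim=.025,amax=5)"
```

```text
(array([ 0.44713069, -0.12720855,  0.0889369 ]), array([-1.58000000e+02,  1.27222187e-14, -6.50000000e-01]))
at [ 0.5999 -0.0897  0.1051] [-1.7996e+02  5.0000e-02 -1.0090e+01] F [ 0.3  0.4 -0.6] w 0.02 t 18.4333 rows 7 total tool d [-0.1438  0.0637  0.0163] w [21.91 -1.76 -9.33]
[-0.021, 0.009, 0.002] [3.1, -0.3, -1.3]
[-0.021, 0.009, 0.002] [3.1, -0.3, -1.3]
[-0.021, 0.008, 0.002] [3.1, -0.3, -1.3]
[-0.021, 0.008, 0.001] [3.1, -0.3, -1.3]
[-0.021, 0.007, 0.001] [3.1, -0.3, -1.3]
[-0.021, 0.007, 0.001] [3.1, -0.3, -1.3]
[-0.022, 0.007, 0.0] [3.1, -0.3, -1.3]
```

Emit:
carry_out(
  plan=[
    {"grip": 1,"dp": [-0.021,0.009,0.001],"rotation": [3.1,-0.3,-1.3]},
    {"grip": 1,"dp": [-0.021,0.009,0.001],"rotation": [3.1,-0.3,-1.3]},
    {"grip": 1,"dp": [-0.021,0.008,0],"rotation": [3.1,-0.3,-1.3]},
    {"grip": 1,"dp": [-0.021,0.008,0],"rotation": [3.1,-0.3,-1.3]},
    {"grip": 1,"dp": [-0.021,0.007,0],"rotation": [3.1,-0.3,-1.3]},
    {"grip": 1,"dp": [-0.021,0.007,0],"rotation": [3.1,-0.3,-1.3]},
    {"grip": 1,"dp": [-0.015,0.005,0],"rotation": [3.1,-0.3,-1.3]},
    {"grip": 1,"dp": [0,0,0],"rotation": [0,0,0]},
  ],
)

```text
time_s: 19.1
tool_pos: [0.4488, -0.123, 0.0916]
tool_rot: [-157.1, 0.0, 0.1]
force: [-0.0, -0.5, -1.7]
grip_width: 0.0196
```

Emit:
carry_out(
  plan=[
    {"grip": 1,"dp": [0,0,0],"rotation": [0,0,0]},
    {"grip": 1,"dp": [0,0,0],"rotation": [0,0,0]},
  ],
)

```text
time_s: 19.27
tool_pos: [0.4478, -0.1239, 0.09]
tool_rot: [-157.0, 0.2, -0.2]
force: [0.5, 0.3, -0.4]
grip_width: 0.0195
```

```bash
python3 -c "
from h import *
q=fp(9,40,22,5,48); print(q); go(*q,lim=.025,amax=5)"
```

```text
(array([ 0.44712644, -0.12758314,  0.05986408]), array([-1.58000000e+02,  1.27222187e-14, -6.50000000e-01]))
at [ 0.4478 -0.1239  0.09  ] [-157.04    0.19   -0.2 ] F [ 0.5  0.3 -0.4] w 0.0195 t 19.2667 rows 2 total tool d [-0.0005  0.0151  0.0263] w [-0.96  0.34  0.34]
[-0.0, 0.008, 0.013] [-0.5, 0.2, 0.2]
[-0.0, 0.007, 0.013] [-0.5, 0.2, 0.2]
```

Emit:
carry_out(
  plan=[
    {"grip": 1,"dp": [-0.0005,0.006,0.008],"rotation": [-0.5,0.2,0.2]},
    {"grip": 1,"dp": [0,0.005,0.008],"rotation": [-0.4,0.1,0.1]},
    {"grip": 1,"dp": [0,0.004,0.008],"rotation": [0,0,0]},
    {"grip": 1,"dp": [0,0,0],"rotation": [0,0,0]},
    {"grip": 1,"dp": [0,0,0],"rotation": [0,0,0]},
  ],
)

```text
time_s: 19.68
tool_pos: [0.4507, -0.1245, 0.0606]
tool_rot: [-158.1, -0.1, -0.2]
force: [0.6, 0.3, 0.1]
grip_width: 0.0195
```

```bash
python3 -c "
from h import *
q=fp(9,20,22,5,48); print(q); go(*q,lim=.025,amax=5)"
```

```text
(array([ 0.44712644, -0.12758314,  0.03986408]), array([-1.58000000e+02,  1.27222187e-14, -6.50000000e-01]))
at [ 0.4507 -0.1245  0.0606] [-1.5807e+02 -1.3000e-01 -1.8000e-01] F [0.6 0.3 0.1] w 0.0195 t 19.6833 rows 1 total tool d [-0.0036  0.0106  0.0181] w [0.07 0.06 0.49]
[-0.004, 0.011, 0.018] [0.1, 0.1, 0.5]
```

Emit:
carry_out(
  plan=[
    {"grip": 1,"dp": [-0.004,0.004,0],"rotation": [0,0,0.5]},
    {"grip": 1,"dp": [-0.0005,0.004,0.006],"rotation": [0,0,0]},
    {"grip": 1,"dp": [-0.0005,0.003,0.006],"rotation": [0,0,0]},
    {"grip": 1,"dp": [-0.0005,0.003,0.005],"rotation": [0,0,0]},
    {"grip": 1,"dp": [0,0,0],"rotation": [0,0,0]},
    {"grip": 1,"dp": [0,0,0],"rotation": [0,0,0]},
  ],
)

```text
time_s: 20.18
tool_pos: [0.4455, -0.1311, 0.0378]
tool_rot: [-158.1, 0.0, -0.6]
force: [0.4, -0.1, 0.1]
grip_width: 0.0195
```

```bash
python3 -c "
from h import *
q=fp(8,12,22,5,48); print(q); go(*q,lim=.025,amax=5)"
```

```text
(array([ 0.44711509, -0.12858307,  0.03186408]), array([-1.58000000e+02,  1.27222187e-14, -6.50000000e-01]))
at [ 0.4455 -0.1311  0.0378] [-1.5808e+02  3.0000e-02 -5.9000e-01] F [ 0.4 -0.1  0.1] w 0.0195 t 20.1833 rows 1 total tool d [ 0.0016 -0.0001  0.0065] w [0.08 0.05 0.04]
[0.002, -0.0, 0.006] [0.1, 0.1, 0.0]
```

Emit:
carry_out(
  plan=[
    {"grip": 1,"dp": [0.0015,0,0.004],"rotation": [0,0,0]},
    {"grip": 1,"dp": [0,0,0.003],"rotation": [0,0,0]},
    {"grip": 1,"dp": [0,0,0],"rotation": [0,0,0]},
    {"grip": 1,"dp": [0,0,0],"rotation": [0,0,0]},
  ],
)

```text
time_s: 20.52
tool_pos: [0.4474, -0.1283, 0.0308]
tool_rot: [-158.1, 0.0, -0.6]
force: [-0.2, 0.4, -0.6]
grip_width: 0.0194
```

```bash
python3 -c "
from h import *
a=env.read_camera('scene')
cv2.imwrite('pics/g6.png',cv2.cvtColor(cv2.resize(a[170:300,140:280],None,fx=4,fy=4,interpolation=cv2.INTER_CUBIC),cv2.COLOR_RGB2BGR))
path([(-5,9,22)],5,48)"
```

```text
(-5, 9, 22) [ 0.447  -0.1416  0.0289] [-158.     0.    -0.7]
at [ 0.4473 -0.1283  0.0308] [-1.5807e+02  2.0000e-02 -6.1000e-01] F [ 0.3 -0.7  0.1] w 0.0197 t 20.5667 rows 3 total tool d [-0.0002  0.013  -0.0032] w [0.07 0.03 0.03]
[-0.0, 0.004, -0.001] [0.0, 0.0, 0.0]
[-0.0, 0.004, -0.001] [0.0, 0.0, 0.0]
[-0.0, 0.004, -0.001] [0.0, 0.0, 0.0]
```

View pics/g6.png

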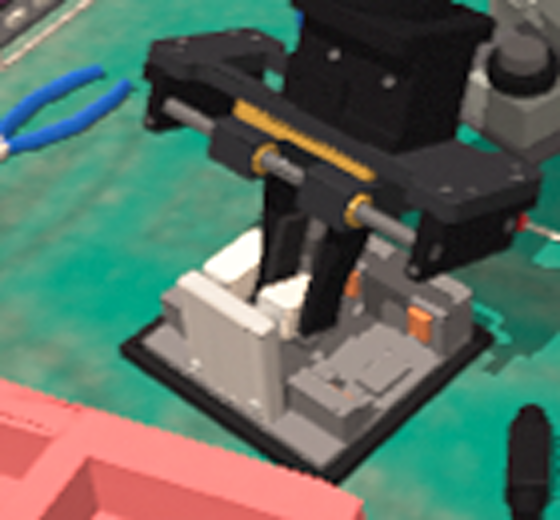

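The fuse is tilted over bay2 between its neighbours and clear of the grip plate. I push it in.

Emit:
carry_out(
  plan=[
    {"grip": 1,"dp": [0,0.004,-0.001],"rotation": [0,0,0]},
    {"grip": 1,"dp": [0,0.004,-0.001],"rotation": [0,0,0]},
    {"grip": 1,"dp": [0,0.005,-0.001],"rotation": [0,0,0]},
    {"grip": 1,"dp": [0,0.005,-0.001],"rotation": [0,0,0]},
  ],
)

```text
time_s: 20.9
tool_pos: [0.4473, -0.1436, 0.0289]
tool_rot: [-157.8, 0.1, -0.4]
force: [0.4, 5.4, 3.1]
grip_width: 0.0196
```

```bash
python3 -c "
from h import *
path([(-6,8,22)],5,48)"
```

```text
(-6, 8, 22) [ 0.447  -0.1426  0.0279] [-158.     0.    -0.7]
at [ 0.4473 -0.1436  0.0289] [-1.5777e+02  7.0000e-02 -4.1000e-01] F [0.4 5.4 3.1] w 0.0196 t 20.9 rows 1 total tool d [-0.0003 -0.0006  0.0013] w [-0.23  0.15  0.2 ]
[-0.0, -0.001, 0.001] [-0.2, 0.2, 0.2]
```

Emit:
carry_out(
  plan=[
    {"grip": 1,"dp": [0,0.002,0.001],"rotation": [-3.3,0,0]},
    {"grip": 1,"dp": [0,0.001,0.001],"rotation": [-3.3,0,0]},
    {"grip": 1,"dp": [0,0.001,0.0015],"rotation": [-3.3,0,0]},
    {"grip": 1,"dp": [0,0.001,0.0015],"rotation": [-3.3,0,0]},
  ],
)

```text
time_s: 21.23
tool_pos: [0.4468, -0.145, 0.0208]
tool_rot: [-170.6, 0.3, -0.8]
force: [-3.5, 5.2, 9.0]
grip_width: 0.0199
```

```bash
python3 -c "
from h import *
path([(-6.5,0,0)],5,48)"
```

```text
(-6.5, 0, 0) [ 0.4469 -0.145   0.0195] [180.    0.   -0.7]
at [ 0.4468 -0.145   0.0208] [-170.63    0.26   -0.81] F [-3.5  5.2  9. ] w 0.0199 t 21.2333 rows 3 total tool d [0.0001 0.0002 0.0013] w [-9.37  0.24 -0.18]
[0.0, 0.0, 0.0] [-3.1, 0.1, -0.1]
[0.0, 0.0, 0.0] [-3.1, 0.1, -0.1]
[0.0, 0.0, 0.0] [-3.1, 0.1, -0.1]
```

Emit:
carry_out(
  plan=[
    {"grip": 1,"dp": [0,0.001,-0.0005],"rotation": [-3.2,0,0]},
    {"grip": 1,"dp": [0,0.001,0],"rotation": [-3.2,0,0]},
    {"grip": 1,"dp": [0,0.001,0],"rotation": [-3,0,0]},
    {"grip": 1,"dp": [0,0,0],"rotation": [0,0,0]},
  ],
)

```text
time_s: 21.57
tool_pos: [0.4465, -0.1412, 0.0199]
tool_rot: [179.9, 0.3, -0.5]
force: [-1.5, 3.1, 2.1]
grip_width: 0.0197
```

```bash
python3 -c "
from h import *
path([(-4,0,0)],5,48)"
```

```text
(-4, 0, 0) [ 0.447  -0.1425  0.0195] [180.    0.   -0.7]
at [ 0.4465 -0.1412  0.0199] [179.88   0.34  -0.51] F [-1.5  3.1  2.1] w 0.0197 t 21.5667 rows 1 total tool d [0.0004 0.0013 0.0004] w [0.13 0.34 0.14]
[0.0, 0.001, 0.0] [0.1, 0.3, 0.1]
```

Emit:
carry_out(
  plan=[
    {"grip": 1,"dp": [0,0,0.0005],"rotation": [0,0,0]},
    {"grip": 0.9,"dp": [0,0,0],"rotation": [0,0,0]},
    {"grip": 0.68,"dp": [0,0,0],"rotation": [0,0,0]},
    {"grip": 0.65,"dp": [0,0,0],"rotation": [0,0,0]},
    {"grip": 0.65,"dp": [0,0,0],"rotation": [0,0,0]},
  ],
)

```text
time_s: 21.98
tool_pos: [0.4474, -0.1447, 0.0201]
tool_rot: [179.8, 0.3, -0.6]
force: [-0.0, 0.3, -0.1]
grip_width: 0.0285
```

Emit:
carry_out(
  plan=[
    {"grip": 0.65,"dp": [0,0,-0.01],"rotation": [0,0,0]},
    {"grip": 0.65,"dp": [0,0,-0.02],"rotation": [0,0,0]},
    {"grip": 0.65,"dp": [0,0,-0.025],"rotation": [0,0,0]},
    {"grip": 0.55,"dp": [0,0,-0.025],"rotation": [0,0,0]},
    {"grip": 0.55,"dp": [0,0,-0.02],"rotation": [0,0,0]},
    {"grip": 0.55,"dp": [0,0,0],"rotation": [0,0,0]},
    {"grip": 0.55,"dp": [0,0,0],"rotation": [0,0,0]},
  ],
)

```text
time_s: 22.57
tool_pos: [0.448, -0.149, 0.1278]
tool_rot: [179.7, 0.1, -0.9]
force: [-0.5, -0.0, -0.9]
grip_width: 0.0388
```

```bash
python3 - <<'E'
from h import *
a=env.read_camera("scene"); cv2.imwrite("pics/scene3.png",cv2.cvtColor(a,cv2.COLOR_RGB2BGR))
f=lambda im,x0,y0,x1,y1,k: cv2.resize(im[y0:y1,x0:x1],None,fx=k,fy=k,interpolation=cv2.INTER_CUBIC)
cv2.imwrite("pics/g7.png",cv2.cvtColor(f(a,140,170,280,300,4),cv2.COLOR_RGB2BGR))
go([.4475,-.0885,.11],[180,0,89.35])
print(env.get_obs()['qpos'])
E
```

```text
at [ 0.4483 -0.1491  0.1279] [ 1.7973e+02  1.0000e-01 -9.2000e-01] F [ 1.  -0.2  0.9] w 0.0389 t 22.6167 rows 14 total tool d [-0.0018 -0.0607  0.0176] w [  0.13   0.29 -90.27]
[-0.0, -0.004, 0.001] [0.0, 0.0, -6.4]
[0.0, -0.004, 0.001] [0.0, 0.0, -6.4]
[0.001, -0.004, 0.001] [0.0, 0.0, -6.4]
[0.001, -0.004, 0.001] [0.0, 0.0, -6.4]
[0.002, -0.004, 0.001] [0.0, 0.0, -6.4]
[0.002, -0.004, 0.001] [0.0, 0.0, -6.4]
[0.003, -0.003, 0.001] [0.0, 0.0, -6.4]
[0.003, -0.003, 0.001] [0.0, 0.0, -6.4]
[0.003, -0.003, 0.001] [0.0, 0.0, -6.4]
[0.004, -0.002, 0.001] [0.0, 0.0, -6.4]
[0.004, -0.002, 0.001] [0.0, 0.0, -6.4]
[0.004, -0.002, 0.001] [0.0, 0.0, -6.4]
[0.004, -0.001, 0.001] [0.0, 0.0, -6.4]
[0.004, -0.001, 0.001] [0.0, 0.0, -6.4]
[ 46.39874309   2.36467708 -31.83853142 113.39966532   1.69809377
  64.63573001  12.92898713]
```

View pics/g7.png

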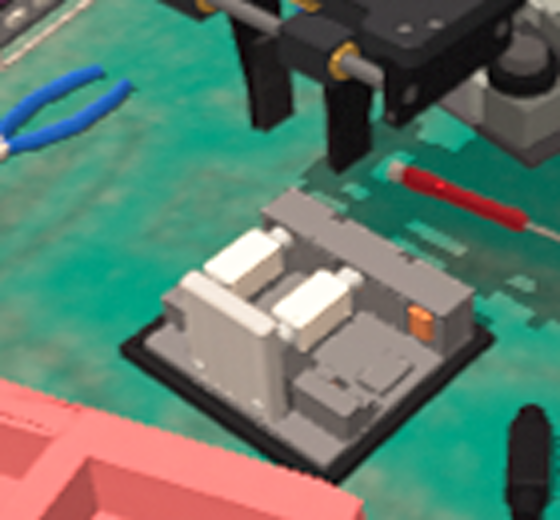

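Both fuses lie flat in bays 1 and 2. Next I turn the tool to grip the carrier plate.

Emit:
carry_out(
  plan=[
    {"grip": 0.55,"dp": [0,-0.004,0],"rotation": [0,0,-6.4]},
    {"grip": 0.55,"dp": [0,-0.004,0],"rotation": [0,0,-6.4]},
    {"grip": 0.55,"dp": [0.001,-0.004,0],"rotation": [0,0,-6.4]},
    {"grip": 0.55,"dp": [0.001,-0.004,0],"rotation": [0,0,-6.4]},
    {"grip": 0.55,"dp": [0.002,-0.004,0],"rotation": [0,0,-6.4]},
    {"grip": 0.55,"dp": [0.002,-0.004,0],"rotation": [0,0,-6.4]},
    {"grip": 0.55,"dp": [0.003,-0.003,0],"rotation": [0,0,-6.4]},
    {"grip": 0.55,"dp": [0.003,-0.003,0],"rotation": [0,0,-6.4]},
  ],
)

```text
time_s: 23.28
tool_pos: [0.4425, -0.1153, 0.1204]
tool_rot: [-179.4, 0.4, 52.4]
force: [0.7, -0.7, -0.6]
grip_width: 0.039
```

Emit:
carry_out(
  plan=[
    {"grip": 0.55,"dp": [0.003,-0.003,0],"rotation": [0,0,-6.4]},
    {"grip": 0.55,"dp": [0.004,-0.002,0],"rotation": [0,0,-6.4]},
    {"grip": 0.55,"dp": [0.004,-0.002,0],"rotation": [0,0,-6.4]},
    {"grip": 0.55,"dp": [0.004,-0.002,0],"rotation": [0,0,-6.4]},
    {"grip": 0.55,"dp": [0.004,-0.001,0],"rotation": [0,0,-6.4]},
    {"grip": 0.55,"dp": [0,0,0],"rotation": [0,0,0]},
    {"grip": 0.55,"dp": [0,0,0],"rotation": [0,0,0]},
  ],
)

```text
time_s: 23.87
tool_pos: [0.4355, -0.0911, 0.1128]
tool_rot: [-178.5, -0.3, 86.1]
force: [0.9, 0.3, 0.1]
grip_width: 0.0392
```

```bash
python3 - <<'E'
from h import *
go([.4475,-.0885,.09],[180,0,89.35])
E
```

```text
at [ 0.4355 -0.0911  0.1128] [-178.49   -0.31   86.13] F [0.9 0.3 0.1] w 0.0392 t 23.8667 rows 1 total tool d [0.0033 0.0124 0.0225] w [-1.5  -0.36 -3.22]
[0.003, 0.012, 0.022] [-1.5, -0.4, -3.2]
```

Emit:
carry_out(
  plan=[
    {"grip": 0.55,"dp": [0.003,0.012,0.01],"rotation": [-1.5,-0.4,-3.2]},
    {"grip": 0.55,"dp": [0,0,0.008],"rotation": [0,0,0]},
    {"grip": 0.55,"dp": [0,0,0],"rotation": [0,0,0]},
    {"grip": 0.55,"dp": [0,0,0],"rotation": [0,0,0]},
  ],
)

```text
time_s: 24.2
tool_pos: [0.4459, -0.0899, 0.092]
tool_rot: [-179.8, -0.0, 88.7]
force: [0.1, -0.5, -0.6]
grip_width: 0.0393
```

```bash
python3 - <<'E'
from h import *
go([.4475,-.0885,.041],[180,0,89.35])
a=env.read_camera("scene")
cv2.imwrite("pics/g8.png",cv2.cvtColor(cv2.resize(a[160:290,140:280],None,fx=4,fy=4,interpolation=cv2.INTER_CUBIC),cv2.COLOR_RGB2BGR))
E
```

```text
at [ 0.4459 -0.0899  0.092 ] [-1.798e+02 -1.000e-02  8.869e+01] F [ 0.1 -0.5 -0.6] w 0.0393 t 24.2 rows 2 total tool d [0.0015 0.0017 0.051 ] w [-0.2  -0.01 -0.66]
[0.001, 0.001, 0.026] [-0.1, -0.0, -0.3]
[0.001, 0.001, 0.026] [-0.1, -0.0, -0.3]
```

View pics/g8.png

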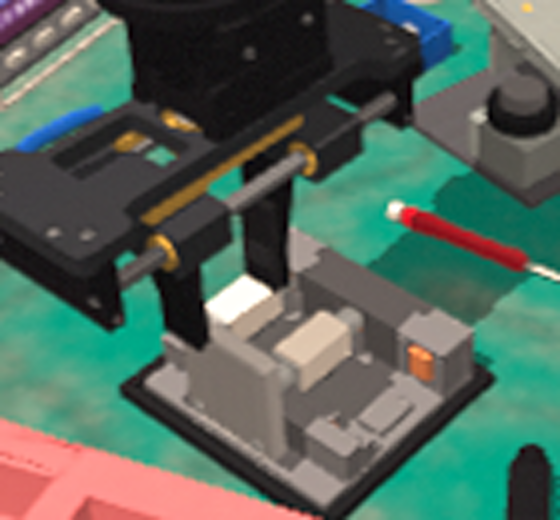

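The fingers straddle the plate line. I descend.

Emit:
carry_out(
  plan=[
    {"grip": 0.55,"dp": [0.001,0.002,0.012],"rotation": [-0.2,0,-0.6]},
    {"grip": 0.55,"dp": [0,0,0.01],"rotation": [0,0,0]},
    {"grip": 0.55,"dp": [0,0,0.008],"rotation": [0,0,0]},
    {"grip": 0.55,"dp": [0,0,0.006],"rotation": [0,0,0]},
    {"grip": 0.55,"dp": [0,0,0],"rotation": [0,0,0]},
    {"grip": 0.55,"dp": [0,0,0],"rotation": [0,0,0]},
  ],
)

```text
time_s: 24.75
tool_pos: [0.4474, -0.0907, 0.0547]
tool_rot: [-179.9, 0.0, 88.9]
force: [-0.5, -0.4, -1.0]
grip_width: 0.0394
```

```bash
python3 - <<'E'
from h import *
go([.4475,-.0885,.041],[180,0,89.35])
E
```

```text
at [ 0.4474 -0.0907  0.0547] [-1.7994e+02  3.0000e-02  8.8860e+01] F [-0.5 -0.4 -1. ] w 0.0394 t 24.75 rows 1 total tool d [0.0022 0.0001 0.0137] w [-0.06  0.02 -0.49]
[0.002, 0.0, 0.014] [-0.1, 0.0, -0.5]
```

Emit:
carry_out(
  plan=[
    {"grip": 0.55,"dp": [0.002,0,0.006],"rotation": [0,0,-0.5]},
    {"grip": 0.55,"dp": [0,0,0.005],"rotation": [0,0,0]},
    {"grip": 0.55,"dp": [0,0,0.002],"rotation": [0,0,0]},
    {"grip": 0.55,"dp": [0,0,0],"rotation": [0,0,0]},
    {"grip": 0.55,"dp": [0,0,0],"rotation": [0,0,0]},
  ],
)

```text
time_s: 25.17
tool_pos: [0.448, -0.0886, 0.0411]
tool_rot: [-180.0, 0.0, 89.4]
force: [0.3, 0.1, 0.7]
grip_width: 0.0394
```

Emit:
carry_out(
  plan=[
    {"grip": 0.65,"dp": [0,0,0],"rotation": [0,0,0]},
    {"grip": 0.75,"dp": [0,0,0],"rotation": [0,0,0]},
    {"grip": 0.85,"dp": [0,0,0],"rotation": [0,0,0]},
    {"grip": 0.95,"dp": [0,0,0],"rotation": [0,0,0]},
    {"grip": 1,"dp": [0,0,0],"rotation": [0,0,0]},
    {"grip": 1,"dp": [0,0,0],"rotation": [0,0,0]},
    {"grip": 1,"dp": [0,0,0],"rotation": [0,0,0]},
  ],
  force=60,
)

```text
time_s: 25.75
tool_pos: [0.4485, -0.0886, 0.0418]
tool_rot: [179.9, 0.1, 89.3]
force: [0.3, 0.6, -2.0]
grip_width: 0.0118
```

```bash
python3 - <<'E'
from h import *
go([.4475,-.0885,.12],[180,0,89.35])
E
```

```text
at [ 0.4485 -0.0886  0.0418] [1.7993e+02 5.0000e-02 8.9330e+01] F [ 0.3  0.6 -2. ] w 0.0118 t 25.75 rows 3 total tool d [ 0.     -0.001  -0.0782] w [ 0.07  0.05 -0.02]
[0.0, -0.0, -0.026] [0.0, 0.0, -0.0]
[0.0, -0.0, -0.026] [0.0, 0.0, -0.0]
[0.0, -0.0, -0.026] [0.0, 0.0, -0.0]
```

Emit:
carry_out(
  plan=[
    {"grip": 1,"dp": [0,0,-0.005],"rotation": [0,0,0]},
    {"grip": 1,"dp": [0,0,-0.01],"rotation": [0,0,0]},
    {"grip": 1,"dp": [0,0,-0.015],"rotation": [0,0,0]},
    {"grip": 1,"dp": [0,0,-0.02],"rotation": [0,0,0]},
    {"grip": 1,"dp": [0,0,-0.025],"rotation": [0,0,0]},
    {"grip": 1,"dp": [0,0,-0.025],"rotation": [0,0,0]},
    {"grip": 1,"dp": [0,0,-0.01],"rotation": [0,0,0]},
    {"grip": 1,"dp": [0,0,0],"rotation": [0,0,0]},
  ],
)

```text
time_s: 26.42
tool_pos: [0.441, -0.086, 0.1539]
tool_rot: [-179.2, -0.3, 89.5]
force: [-0.7, -0.4, -5.6]
grip_width: 0.0114
```

```bash
python3 - <<'E'
from h import *
from scipy.optimize import least_squares
np.set_printoptions(precision=4,suppress=True)
t=cv2.imread("pics/top0.png"); s=cv2.imread("pics/scene0.png")
g0=[(532,130),(578,107),(623,86),(608,200),(655,174),(698,150)]; T0=[(315.5,167.5),(333.7,170.3),(351.7,173.3),(310.5,197.5),(328.5,200.5),(346.7,203.3)]
def ref(im,c,r=3):
    x,y=int(round(c[0])),int(round(c[1])); w=im[y-r:y+r+1,x-r:x+r+1].astype(float); k=np.clip(w[...,2]-w[...,0]-20,0,None)
    yy,xx=np.mgrid[y-r:y+r+1,x-r:x+r+1]; return np.array([(k*xx).sum(),(k*yy).sum()])/k.sum()
P=[]
for a,b in zip(T0,g0):
    ta=ref(t,a); sb=ref(s,(120+b[0]/3.5,125+b[1]/3.5))
    r=least_squares(lambda X:np.r_[proj('top',X)-ta,proj('scene',X)-sb],[.48,-.46,.04]); P.append(r.x); print(ta,sb,r.x,np.abs(r.fun).max())
P=np.array(P); c=P.mean(0); n=np.linalg.svd(P-c)[2][2]; n*=np.sign(n[2])
x=(P[:3].mean(0)-P[3:].mean(0)); x/=np.linalg.norm(x); y=(P[[0,3]].mean(0)-P[[2,5]].mean(0)); 
print("centre",c,"n",n,"tilt",np.degrees(np.arccos(n[2])),"x",x,np.linalg.norm(P[:3].mean(0)-P[3:].mean(0)),"yaw",np.degrees(np.arctan2(x[1],x[0])),"y",y,np.linalg.norm(y),"yaw from y",np.degrees(np.arctan2(y[1],y[0]))-90,"normal yaw",np.degrees(np.arctan2(-n[1],-n[0])))
for nm,u,v in(("bed ltop",553,150),("rtop",772,184),("lbot",530,338),("rbot",742,372)): print(nm,ray("top",(170+u/4,120+v/4),.03),ray("top",(170+u/4,120+v/4),.065))
k=np.array([170+471/4,120+268/4]); ks=np.array([120+527/3.5,125+203/3.5]); print("key",least_squares(lambda X:np.r_[proj('top',X)-k,proj('scene',X)-ks],[.47,-.35,.04]).x)
a=env.read_camera("scene"); cv2.imwrite("pics/scene4.png",cv2.cvtColor(a,cv2.COLOR_RGB2BGR))
go([.4475,-.0885,.12],[180,0,89.35])
E
```

```text
[315.4232 167.2491] [271.2717 161.4452] [ 0.5224 -0.4247  0.057 ] 0.22611351618496656
[333.6743 170.0827] [284.8526 155.1909] [ 0.5138 -0.4722  0.0563] 0.08815830976521966
[351.8699 173.1747] [297.5531 148.9181] [ 0.5047 -0.519   0.0571] 0.16061845069566516
[310.3438 197.4597] [293.0407 181.4259] [ 0.4464 -0.4111  0.0361] 0.22036261097127863
[328.4198 200.2729] [306.3441 174.2827] [ 0.4378 -0.4583  0.0358] 0.15539641563151463
[346.6825 203.0776] [318.9485 167.3736] [ 0.4294 -0.506   0.0358] 0.13302386140372846
centre [ 0.4758 -0.4652  0.0464] n [-0.2576  0.0467  0.9651] tilt 15.17991429150901 x [ 0.9502 -0.1691  0.2619] 0.0797801158638092 yaw -10.089646541581928 y [0.0173 0.0946 0.    ] 0.09618660011030483 yaw from y -10.387253162173153 normal yaw -10.284183665552346
bed ltop [ 0.5536 -0.4105  0.03  ] [ 0.5463 -0.4063  0.065 ]
rtop [ 0.5278 -0.5555  0.03  ] [ 0.5213 -0.5474  0.065 ]
lbot [ 0.4284 -0.3908  0.03  ] [ 0.4245 -0.3872  0.065 ]
rbot [ 0.403  -0.5293  0.03  ] [ 0.3998 -0.5219  0.065 ]
key [ 0.4722 -0.3519  0.0528]
at [ 0.4408 -0.0859  0.1531] [-179.15   -0.33   89.47] F [ 0.2  0.3 -6.1] w 0.0117 t 26.4667 rows 1 total tool d [-0.0027  0.0072  0.033 ] w [-0.85 -0.33  0.12]
[-0.003, 0.007, 0.033] [-0.9, -0.3, 0.1]
```

```bash
cat >> h.py <<'E'
CC=np.array([.4758,-.4652,.0464]); RC=Ro.from_euler('xyz',[0,-15,-10.3],degrees=True)
def cp(x,y,lift): return CC+RC.apply([.052+x,-.0009+y,.0383+lift]),[180,-15,-10.3]
E
python3 - <<'E'
from h import *
print(cp(0,0,.07)); go(cp(0,0,.07)[0]+[0,0,.02],[180,0,-10.3],lim=.03,amax=6)
E
```

```text
(array([ 0.4974794 , -0.47005456,  0.16446836]), [180, -15, -10.3])
at [ 0.4408 -0.0859  0.1531] [-179.15   -0.33   89.47] F [ 0.2  0.3 -6.1] w 0.0117 t 26.4667 rows 17 total tool d [-0.3834  0.0597 -0.0345] w [-0.92  0.5  99.77]
[-0.023, 0.004, -0.002] [-0.1, 0.0, 5.9]
[-0.022, 0.006, -0.002] [-0.1, 0.0, 5.9]
[-0.021, 0.008, -0.002] [-0.1, 0.0, 5.9]
[-0.02, 0.01, -0.002] [-0.1, 0.0, 5.9]
[-0.019, 0.012, -0.002] [-0.1, 0.0, 5.9]
[-0.018, 0.014, -0.002] [-0.1, 0.0, 5.9]
[-0.016, 0.016, -0.002] [-0.1, 0.0, 5.9]
[-0.015, 0.017, -0.002] [-0.1, 0.0, 5.9]
[-0.013, 0.019, -0.002] [-0.1, 0.0, 5.9]
[-0.011, 0.02, -0.002] [-0.1, 0.0, 5.9]
[-0.009, 0.021, -0.002] [-0.1, 0.0, 5.9]
[-0.006, 0.022, -0.002] [-0.1, 0.0, 5.9]
[-0.004, 0.022, -0.002] [-0.1, 0.0, 5.9]
[-0.002, 0.023, -0.002] [-0.1, 0.0, 5.9]
[0.0, 0.023, -0.002] [-0.1, 0.0, 5.9]
[0.003, 0.023, -0.002] [-0.1, 0.0, 5.9]
[0.005, 0.022, -0.002] [-0.1, 0.0, 5.9]
```

```bash
python3 - <<'E'
import cv2
a=cv2.imread("pics/scene4.png"); cv2.imwrite("pics/g9.png",cv2.resize(a[120:300,110:300],None,fx=3,fy=3,interpolation=cv2.INTER_CUBIC))
E
```

```text
(no output)
```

View pics/g9.png

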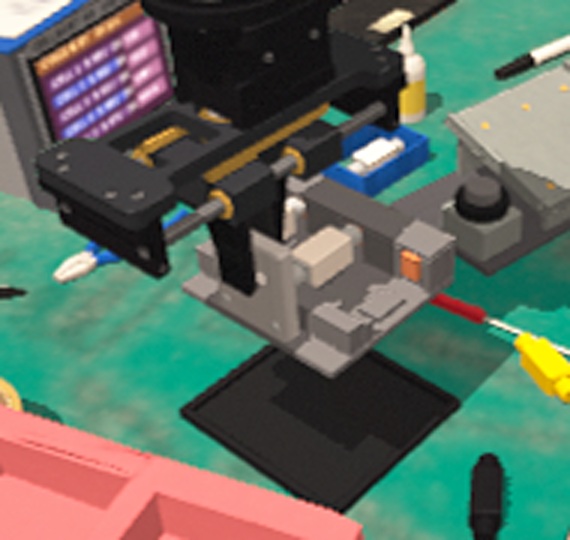

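The carrier hangs level, both fuses are in, and the nest is empty. I carry it to the stand, turning as I go.

Emit:
carry_out(
  plan=[
    {"grip": 1,"dp": [-0.022,0,-0.003],"rotation": [0,0,5.9]},
    {"grip": 1,"dp": [-0.022,0.002,-0.003],"rotation": [0,0,5.9]},
    {"grip": 1,"dp": [-0.021,0.004,-0.003],"rotation": [0,0,5.9]},
    {"grip": 1,"dp": [-0.02,0.008,-0.003],"rotation": [0,0,5.9]},
    {"grip": 1,"dp": [-0.019,0.012,-0.003],"rotation": [0,0,5.9]},
    {"grip": 1,"dp": [-0.018,0.014,-0.003],"rotation": [0,0,5.9]},
    {"grip": 1,"dp": [-0.016,0.016,-0.003],"rotation": [0,0,5.9]},
    {"grip": 1,"dp": [-0.015,0.017,-0.003],"rotation": [0,0,5.9]},
  ],
)

```text
time_s: 27.13
tool_pos: [0.4455, -0.2593, 0.1651]
tool_rot: [-178.1, 0.7, 40.9]
force: [-0.1, 0.5, -4.7]
grip_width: 0.0114
```

```bash
python3 - <<'E'
from h import *
go(cp(0,0,.07)[0]+[0,0,.02],[180,0,-10.3],lim=.03,amax=6)
E
```

```text
at [ 0.4455 -0.2593  0.1651] [-178.07    0.73   40.94] F [-0.1  0.5 -4.7] w 0.0114 t 27.1333 rows 9 total tool d [-0.0991  0.1925 -0.0246] w [-1.47  1.54 51.23]
[-0.011, 0.021, -0.003] [-0.2, 0.2, 5.7]
[-0.009, 0.022, -0.003] [-0.2, 0.2, 5.7]
[-0.007, 0.023, -0.003] [-0.2, 0.2, 5.7]
[-0.004, 0.024, -0.003] [-0.2, 0.2, 5.7]
[-0.002, 0.024, -0.003] [-0.2, 0.2, 5.7]
[0.001, 0.024, -0.002] [-0.2, 0.2, 5.7]
[0.003, 0.024, -0.002] [-0.2, 0.2, 5.7]
[0.005, 0.024, -0.002] [-0.2, 0.2, 5.7]
[0.008, 0.023, -0.002] [-0.2, 0.2, 5.7]
```

Emit:
carry_out(
  plan=[
    {"grip": 1,"dp": [-0.011,0.021,-0.004],"rotation": [-0.2,0.2,5.7]},
    {"grip": 1,"dp": [-0.009,0.022,-0.004],"rotation": [-0.2,0.2,5.7]},
    {"grip": 1,"dp": [-0.007,0.023,-0.004],"rotation": [-0.2,0.2,5.7]},
    {"grip": 1,"dp": [-0.004,0.024,-0.004],"rotation": [-0.2,0.2,5.7]},
    {"grip": 1,"dp": [-0.002,0.024,-0.004],"rotation": [-0.2,0.2,5.7]},
    {"grip": 1,"dp": [0.001,0.022,-0.004],"rotation": [-0.2,0.2,5.7]},
    {"grip": 1,"dp": [0.002,0.018,-0.003],"rotation": [-0.2,0.2,5.7]},
    {"grip": 1,"dp": [0.003,0.012,-0.002],"rotation": [-0.2,0.2,5]},
  ],
)

```text
time_s: 27.8
tool_pos: [0.4769, -0.4351, 0.1732]
tool_rot: [-179.3, 1.0, -6.5]
force: [-0.7, 0.3, -5.1]
grip_width: 0.0117
```

Emit:
carry_out(
  plan=[
    {"grip": 1,"dp": [0,0,0],"rotation": [0,0,0]},
    {"grip": 1,"dp": [0,0,0],"rotation": [0,0,0]},
  ],
)

```text
time_s: 27.97
tool_pos: [0.475, -0.4375, 0.1688]
tool_rot: [-179.2, 1.3, -6.7]
force: [-0.3, 1.3, -5.4]
grip_width: 0.0116
```

```bash
python3 - <<'E'
from h import *
go(*cp(.001,0,.05),lim=.02,amax=4)
E
```

```text
at [ 0.475  -0.4375  0.1688] [-179.17    1.29   -6.73] F [-0.3  1.3 -5.4] w 0.0116 t 27.9667 rows 5 total tool d [0.0328 0.0304 0.0222] w [-1.25 16.31  3.43]
[0.007, 0.006, 0.004] [-0.2, 3.3, 0.7]
[0.006, 0.006, 0.005] [-0.2, 3.3, 0.7]
[0.006, 0.006, 0.005] [-0.2, 3.3, 0.7]
[0.006, 0.006, 0.006] [-0.2, 3.3, 0.7]
[0.006, 0.006, 0.006] [-0.2, 3.3, 0.7]
```

Emit:
carry_out(
  plan=[
    {"grip": 1,"dp": [0.007,0.006,0.002],"rotation": [-0.2,3.3,0.7]},
    {"grip": 1,"dp": [0.006,0.006,0.002],"rotation": [-0.2,3.3,0.7]},
    {"grip": 1,"dp": [0.006,0.006,0.002],"rotation": [-0.2,3.3,0.7]},
    {"grip": 1,"dp": [0.006,0.006,0.002],"rotation": [-0.2,3.3,0.7]},
    {"grip": 1,"dp": [0.004,0.005,0.002],"rotation": [-0.2,3,0.7]},
    {"grip": 1,"dp": [0,0,0],"rotation": [0,0,0]},
    {"grip": 1,"dp": [0,0,0],"rotation": [0,0,0]},
    {"grip": 1,"dp": [0,0,0],"rotation": [0,0,0]},
  ],
)

```text
time_s: 28.63
tool_pos: [0.4977, -0.4555, 0.1483]
tool_rot: [-178.9, -14.3, -9.2]
force: [0.9, -0.1, -5.2]
grip_width: 0.0116
```

```bash
python3 - <<'E'
from h import *
go(*cp(.001,0,.025),lim=.02,amax=4)
E
```

```text
at [ 0.4977 -0.4555  0.1483] [-178.89  -14.27   -9.19] F [ 0.9 -0.1 -5.2] w 0.0116 t 28.6333 rows 2 total tool d [0.0076 0.0153 0.0295] w [-1.39  0.74  1.07]
[0.004, 0.008, 0.015] [-0.7, 0.4, 0.5]
[0.004, 0.007, 0.015] [-0.7, 0.4, 0.5]
```

Emit:
carry_out(
  plan=[
    {"grip": 1,"dp": [0.004,0.008,0.004],"rotation": [-0.7,0.4,0.5]},
    {"grip": 1,"dp": [0.004,0.007,0.006],"rotation": [-0.7,0.4,0.5]},
    {"grip": 1,"dp": [0,0,0.006],"rotation": [0,0,0]},
    {"grip": 1,"dp": [0,0,0],"rotation": [0,0,0]},
    {"grip": 1,"dp": [0,0,0],"rotation": [0,0,0]},
  ],
)

```text
time_s: 29.05
tool_pos: [0.5105, -0.4707, 0.1326]
tool_rot: [179.9, -15.0, -9.9]
force: [-0.8, -0.6, -5.1]
grip_width: 0.0118
```

```bash
python3 - <<'E'
from h import *
go(*cp(.001,0,.012),lim=.02,amax=4)
a=env.read_camera("scene")
cv2.imwrite("pics/g10.png",cv2.cvtColor(cv2.resize(a[100:230,210:360],None,fx=4,fy=4,interpolation=cv2.INTER_CUBIC),cv2.COLOR_RGB2BGR))
E
```

```text
at [ 0.5105 -0.4707  0.1326] [179.93 -14.98  -9.92] F [-0.8 -0.6 -5.1] w 0.0118 t 29.05 rows 2 total tool d [-0.0033  0.0017  0.0238] w [-0.03  0.02  0.36]
[-0.002, 0.001, 0.012] [-0.0, 0.0, 0.2]
[-0.002, 0.001, 0.012] [-0.0, 0.0, 0.2]
```

View pics/g10.png

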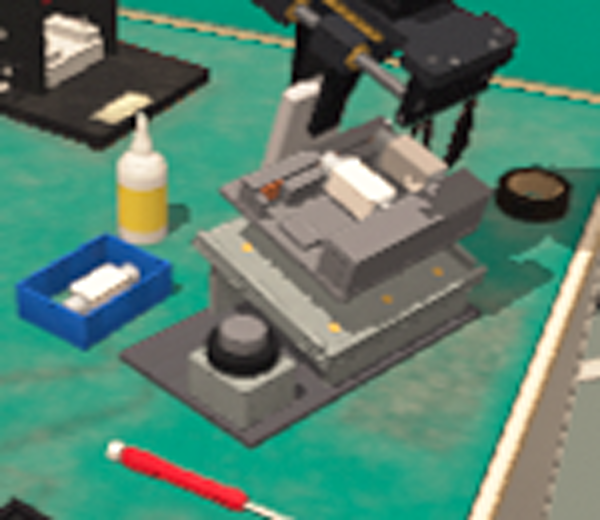

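The carrier hovers parallel over the bed with its grip plate uphill. I lower it.

Emit:
carry_out(
  plan=[
    {"grip": 1,"dp": [-0.003,0.002,0.006],"rotation": [0,0,0.3]},
    {"grip": 1,"dp": [0,0,0.006],"rotation": [0,0,0]},
    {"grip": 1,"dp": [0,0,0.006],"rotation": [0,0,0]},
    {"grip": 1,"dp": [0,0,0],"rotation": [0,0,0]},
    {"grip": 1,"dp": [0,0,0],"rotation": [0,0,0]},
  ],
)

```text
time_s: 29.52
tool_pos: [0.5119, -0.4725, 0.112]
tool_rot: [-179.9, -14.9, -10.3]
force: [0.0, -0.2, -5.7]
grip_width: 0.0115
```

```bash
python3 - <<'E'
from h import *
go(*cp(.001,0,.002),lim=.02,amax=4)
E
```

```text
at [ 0.5119 -0.4725  0.112 ] [-179.92  -14.92  -10.26] F [ 0.  -0.2 -5.7] w 0.0115 t 29.5167 rows 1 total tool d [0.0005 0.0002 0.0135] w [-0.1   0.08  0.04]
[0.0, 0.0, 0.014] [-0.1, 0.1, 0.0]
```

Emit:
carry_out(
  plan=[
    {"grip": 1,"dp": [0,0,0.005],"rotation": [0,0,0]},
    {"grip": 1,"dp": [0,0,0.004],"rotation": [0,0,0]},
    {"grip": 1,"dp": [0,0,0.003],"rotation": [0,0,0]},
    {"grip": 1,"dp": [0,0,0],"rotation": [0,0,0]},
    {"grip": 1,"dp": [0,0,0],"rotation": [0,0,0]},
  ],
)

```text
time_s: 29.93
tool_pos: [0.5152, -0.4731, 0.0991]
tool_rot: [-179.9, -14.9, -10.3]
force: [0.2, 0.5, -4.8]
grip_width: 0.0117
```

```bash
python3 - <<'E'
from h import *
go(*cp(.001,0,0),lim=.02,amax=4)
E
```

```text
at [ 0.5152 -0.4731  0.0991] [-179.91  -14.92  -10.26] F [ 0.2  0.5 -4.8] w 0.0117 t 29.9333 rows 1 total tool d [0.0005 0.0001 0.0022] w [-0.1   0.08  0.04]
[0.001, 0.0, 0.002] [-0.1, 0.1, 0.0]
```

Emit:
carry_out(
  plan=[
    {"grip": 1,"dp": [0,0,0.002],"rotation": [0,0,0]},
    {"grip": 1,"dp": [0,0,0.001],"rotation": [0,0,0]},
    {"grip": 1,"dp": [0,0,0.001],"rotation": [0,0,0]},
    {"grip": 1,"dp": [0,0,0],"rotation": [0,0,0]},
  ],
)

```text
time_s: 30.27
tool_pos: [0.5161, -0.4737, 0.0977]
tool_rot: [-180.0, -14.9, -10.3]
force: [0.6, -0.3, -6.3]
grip_width: 0.0115
```

```bash
python3 - <<'E'
from h import *
go(*cp(.001,0,0),lim=.02,amax=4)
E
```

```text
at [ 0.5161 -0.4737  0.0977] [-179.98  -14.93  -10.26] F [ 0.6 -0.3 -6.3] w 0.0115 t 30.2667 rows 1 total tool d [-0.     -0.0003  0.0006] w [-0.03  0.07  0.04]
[-0.0, -0.0, 0.001] [-0.0, 0.1, 0.0]
```

Emit:
carry_out(
  plan=[
    {"grip": 1,"dp": [0,0,0.002],"rotation": [0,0,0]},
    {"grip": 1,"dp": [0,0,0.002],"rotation": [0,0,0]},
    {"grip": 1,"dp": [0,0,0],"rotation": [0,0,0]},
  ],
)

```text
time_s: 30.52
tool_pos: [0.5166, -0.4742, 0.098]
tool_rot: [180.0, -14.9, -10.2]
force: [-0.1, -0.6, -5.2]
grip_width: 0.0118
```

Emit:
carry_out(
  plan=[
    {"grip": 1,"dp": [0,0,0.002],"rotation": [0,0,0]},
    {"grip": 1,"dp": [0,0,0],"rotation": [0,0,0]},
  ],
)

```text
time_s: 30.68
tool_pos: [0.5174, -0.475, 0.0978]
tool_rot: [179.9, -15.0, -10.2]
force: [0.5, -0.5, -5.2]
grip_width: 0.0114
```

```bash
python3 - <<'E'
from h import *
go(*cp(.001,0,0),lim=.02,amax=4)
E
```

```text
at [ 0.5174 -0.475   0.0978] [179.87 -14.99 -10.23] F [ 0.5 -0.5 -5.2] w 0.0114 t 30.6833 rows 1 total tool d [-0.0016 -0.0013  0.0003] w [0.11 0.01 0.06]
[-0.002, -0.001, 0.0] [0.1, 0.0, 0.1]
```

Emit:
carry_out(
  plan=[
    {"grip": 1,"dp": [-0.002,-0.001,0.003],"rotation": [0,0,0]},
    {"grip": 1,"dp": [0,0,0.003],"rotation": [0,0,0]},
    {"grip": 1,"dp": [0,0,0.002],"rotation": [0,0,0]},
  ],
)

```text
time_s: 30.93
tool_pos: [0.5177, -0.4752, 0.0977]
tool_rot: [179.7, -15.1, -10.2]
force: [-6.7, 4.4, 5.2]
grip_width: 0.0114
```

```bash
python3 - <<'E'
from h import *
go(*cp(.001,0,0),lim=.02,amax=4)
E
```

```text
at [ 0.5177 -0.4752  0.0977] [179.72 -15.08 -10.21] F [-6.7  4.4  5.2] w 0.0114 t 30.9333 rows 1 total tool d [-0.0018 -0.0014  0.0002] w [ 0.26 -0.08  0.08]
[-0.002, -0.001, 0.0] [0.3, -0.1, 0.1]
```

Contact has been made: the force went from -5 N (hanging) to +5 N. I release and back off along the tool axis.

Emit:
carry_out(
  plan=[
    {"grip": 1,"dp": [0,0,-0.0005],"rotation": [0,0,0]},
    {"grip": 0.85,"dp": [0,0,0],"rotation": [0,0,0]},
    {"grip": 0.7,"dp": [0,0,0],"rotation": [0,0,0]},
    {"grip": 0.6,"dp": [0,0,0],"rotation": [0,0,0]},
    {"grip": 0.6,"dp": [0,0,0],"rotation": [0,0,0]},
    {"grip": 0.6,"dp": [0,0,0],"rotation": [0,0,0]},
  ],
)

```text
time_s: 31.43
tool_pos: [0.5212, -0.4775, 0.1011]
tool_rot: [179.4, -15.6, -10.2]
force: [-0.1, -0.1, -0.2]
grip_width: 0.0308
```

Emit:
carry_out(
  plan=[
    {"grip": 0.6,"dp": [0,0,-0.01],"rotation": [0,0,0]},
    {"grip": 0.6,"dp": [0,0,-0.02],"rotation": [0,0,0]},
    {"grip": 0.6,"dp": [0,0,-0.025],"rotation": [0,0,0]},
    {"grip": 0.6,"dp": [0,0,-0.025],"rotation": [0,0,0]},
    {"grip": 0.6,"dp": [0,0,-0.01],"rotation": [0,0,0]},
    {"grip": 0.6,"dp": [0,0,0],"rotation": [0,0,0]},
  ],
)

```text
time_s: 31.93
tool_pos: [0.4973, -0.4719, 0.1931]
tool_rot: [179.4, -15.7, -10.1]
force: [0.3, -0.6, 1.6]
grip_width: 0.0349
```

```bash
python3 - <<'E'
from h import *
a=env.read_camera("scene"); b=env.read_camera("top")
f=lambda im,x0,y0,x1,y1,k: cv2.resize(im[y0:y1,x0:x1],None,fx=k,fy=k,interpolation=cv2.INTER_CUBIC)
c=np.hstack([f(a,220,90,360,230,2.85)[:399],f(b,260,110,400,250,2.85)[:399]])
cv2.imwrite("pics/g11.png",cv2.cvtColor(c,cv2.COLOR_RGB2BGR))
go([.4735,-.3525,.13],[180,0,-10])
E
```

```text
at [ 0.4971 -0.4711  0.1905] [179.56 -15.54 -10.1 ] F [ 0.1  0.3 -0.4] w 0.0345 t 32.0333 rows 4 total tool d [-0.0587 -0.113   0.0456] w [  0.45 -15.54  -0.16]
[-0.015, -0.028, 0.011] [0.1, -3.9, -0.0]
[-0.014, -0.028, 0.012] [0.1, -3.9, -0.0]
[-0.013, -0.028, 0.013] [0.1, -3.9, -0.0]
[-0.012, -0.028, 0.014] [0.1, -3.9, -0.0]
```

View pics/g11.png

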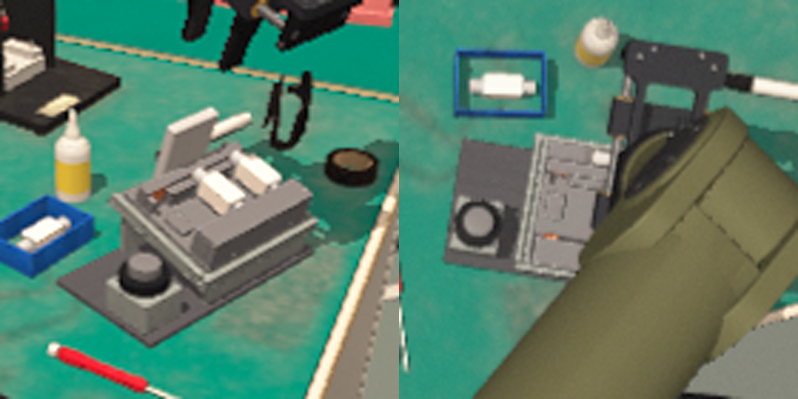

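The carrier is inside the rails on the bed, the bin is untouched, and the key at (140,270) is free. I go over the key with the fingers shut.

Emit:
carry_out(
  plan=[
    {"grip": 1,"dp": [-0.015,-0.028,0],"rotation": [0.1,-3.9,0]},
    {"grip": 1,"dp": [-0.014,-0.028,0.002],"rotation": [0.1,-3.9,0]},
    {"grip": 1,"dp": [-0.013,-0.028,0.004],"rotation": [0.1,-3.9,0]},
    {"grip": 1,"dp": [-0.01,-0.022,0.006],"rotation": [0.1,-3.9,0]},
    {"grip": 1,"dp": [0,0,0],"rotation": [0,0,0]},
    {"grip": 1,"dp": [0,0,0],"rotation": [0,0,0]},
    {"grip": 1,"dp": [0,0,0],"rotation": [0,0,0]},
  ],
)

```text
time_s: 32.62
tool_pos: [0.4618, -0.3522, 0.1569]
tool_rot: [-179.6, 1.4, -10.3]
force: [0.3, 0.4, -0.6]
grip_width: 0.0018
```

```bash
python3 - <<'E'
from h import *
print(ray("top",(288.1,187.3),.05), ray("top",(288.4,187.9),.05))
go([.4725,-.352,.08],[180,0,-10])
E
```

```text
[ 0.47181405 -0.35295443  0.05      ] [ 0.47022794 -0.35368419  0.05      ]
at [ 0.4618 -0.3522  0.1569] [-179.64    1.41  -10.27] F [ 0.3  0.4 -0.6] w 0.0018 t 32.6167 rows 3 total tool d [ 0.0123 -0.0016  0.0766] w [-0.36  1.4  -0.27]
[0.004, -0.001, 0.026] [-0.1, 0.5, -0.1]
[0.004, -0.001, 0.026] [-0.1, 0.5, -0.1]
[0.004, -0.001, 0.026] [-0.1, 0.5, -0.1]
```

Emit:
carry_out(
  plan=[
    {"grip": 1,"dp": [0.004,0,0.018],"rotation": [-0.1,0.5,0]},
    {"grip": 1,"dp": [0.003,0,0.018],"rotation": [-0.1,0.5,0]},
    {"grip": 1,"dp": [0.002,0,0.018],"rotation": [-0.1,0.4,0]},
    {"grip": 1,"dp": [0,0,0.01],"rotation": [0,0,0]},
    {"grip": 1,"dp": [0,0,0],"rotation": [0,0,0]},
    {"grip": 1,"dp": [0,0,0],"rotation": [0,0,0]},
  ],
)

```text
time_s: 33.12
tool_pos: [0.4677, -0.3605, 0.0884]
tool_rot: [180.0, -0.2, -10.8]
force: [-0.3, 0.8, 0.7]
grip_width: 0.0007
```

```bash
python3 - <<'E'
from h import *
go([.4715,-.3525,.055],[180,0,-10])
E
```

```text
at [ 0.4677 -0.3605  0.0884] [179.97  -0.2  -10.8 ] F [-0.3  0.8  0.7] w 0.0007 t 33.1167 rows 1 total tool d [ 0.0021 -0.0086  0.0334] w [ 0.03 -0.2  -0.8 ]
[0.002, -0.009, 0.033] [0.0, -0.2, -0.8]
```

Emit:
carry_out(
  plan=[
    {"grip": 1,"dp": [0.003,-0.009,0.006],"rotation": [0,0,-0.8]},
    {"grip": 1,"dp": [0,0,0.008],"rotation": [0,0,0]},
    {"grip": 1,"dp": [0,0,0.006],"rotation": [0,0,0]},
    {"grip": 1,"dp": [0,0,0],"rotation": [0,0,0]},
    {"grip": 1,"dp": [0,0,0],"rotation": [0,0,0]},
  ],
)

```text
time_s: 33.53
tool_pos: [0.4739, -0.3537, 0.0692]
tool_rot: [179.8, -0.4, -10.0]
force: [0.1, -0.6, -0.5]
grip_width: 0.0003
```

```bash
python3 - <<'E'
from h import *
go([.4715,-.3525,.045],[180,0,-10])
E
```

```text
at [ 0.4739 -0.3537  0.0692] [179.84  -0.43 -10.01] F [ 0.1 -0.6 -0.5] w 0.0003 t 33.5333 rows 1 total tool d [-0.0028 -0.0008  0.0242] w [ 0.16 -0.43 -0.01]
[-0.003, -0.001, 0.024] [0.2, -0.4, -0.0]
```

Well centred over the key; I press down in steps and watch the force.

Emit:
carry_out(
  plan=[
    {"grip": 1,"dp": [-0.002,0,0.006],"rotation": [0,0,0]},
    {"grip": 1,"dp": [0,0,0.005],"rotation": [0,0,0]},
    {"grip": 1,"dp": [0,0,0.003],"rotation": [0,0,0]},
    {"grip": 1,"dp": [0,0,0],"rotation": [0,0,0]},
  ],
)

```text
time_s: 33.87
tool_pos: [0.473, -0.3538, 0.0558]
tool_rot: [179.8, -0.6, -10.0]
force: [-1.3, 1.2, 4.1]
grip_width: 0.0007
```

Emit:
carry_out(
  plan=[
    {"grip": 1,"dp": [0,0,0.004],"rotation": [0,0,0]},
    {"grip": 1,"dp": [0,0,0.004],"rotation": [0,0,0]},
  ],
)

```text
time_s: 34.03
tool_pos: [0.4734, -0.3542, 0.0538]
tool_rot: [179.7, -0.5, -10.0]
force: [-12.7, 8.4, 39.3]
grip_width: 0.0005
```

The key is fully down (39 N on the fingertips, far above its 5 N). I release it and back away.

Emit:
carry_out(
  plan=[
    {"grip": 1,"dp": [0,0,-0.001],"rotation": [0,0,0]},
    {"grip": 1,"dp": [0,0,-0.01],"rotation": [0,0,0]},
    {"grip": 1,"dp": [0,0,-0.02],"rotation": [0,0,0]},
    {"grip": 1,"dp": [0,0,-0.03],"rotation": [0,0,0]},
    {"grip": 1,"dp": [0,0,-0.035],"rotation": [0,0,0]},
    {"grip": 1,"dp": [0,-0.02,-0.02],"rotation": [0,0,0]},
    {"grip": 1,"dp": [0,-0.02,0],"rotation": [0,0,0]},
    {"grip": 1,"dp": [0,0,0],"rotation": [0,0,0]},
  ],
)

```text
time_s: 34.7
tool_pos: [0.4793, -0.3144, 0.1788]
tool_rot: [179.6, -0.6, -10.2]
force: [0.7, 1.8, -1.1]
grip_width: 0.0009
```

Emit:
carry_out(
  plan=[
    {"grip": 1,"dp": [0,-0.03,0],"rotation": [0,0,0]},
    {"grip": 1,"dp": [0,-0.03,0],"rotation": [0,0,0]},
    {"grip": 1,"dp": [0,-0.03,0],"rotation": [0,0,0]},
    {"grip": 1,"dp": [0,-0.02,0],"rotation": [0,0,0]},
    {"grip": 1,"dp": [0,0,0],"rotation": [0,0,0]},
    {"grip": 1,"dp": [0,0,0],"rotation": [0,0,0]},
  ],
)

```text
time_s: 35.2
tool_pos: [0.4987, -0.2075, 0.1778]
tool_rot: [179.4, -0.7, -10.4]
force: [0.4, -0.7, 0.3]
grip_width: 0.0003
```

```bash
python3 - <<'E'
from h import *
from scipy.optimize import least_squares
a=env.read_camera("scene"); b=env.read_camera("top")
f=lambda im,x0,y0,x1,y1,k: cv2.resize(im[y0:y1,x0:x1],None,fx=k,fy=k,interpolation=cv2.INTER_CUBIC)
c=np.hstack([f(a,220,90,360,230,2.85)[:399],f(b,260,110,400,250,2.85)[:399]])
cv2.imwrite("pics/g12.png",cv2.cvtColor(c,cv2.COLOR_RGB2BGR))
for k in(-.048,0):
  X=CC+RC.apply([0,-k if k==0 else k,.021]); print("expected fuse px top",proj("top",X),"scene",proj("scene",X))
for n,im,box in(("top",b,(310,150,365,215)),("scene",a,(255,120,340,190))):
  for m,c,A in blobs((im.min(2)>165).astype(np.uint8),box,20): print(n,c,A)
o=env.get_obs(); print(o['time_s'],o['tool_pos'],o['force'],o['grip_width'])
E
```

```text
expected fuse px top [350.39177751 188.92149459] scene [310.45054629 152.10978417]
expected fuse px top [331.90789647 185.98582768] scene [297.69049393 158.51317506]
top [333.02739726 185.24657534] 73
top [352.42528736 188.11494253] 87
scene [300.33333333 132.8       ] 45
scene [311.56521739 148.30434783] 46
scene [298.15555556 155.13333333] 45
35.3 [ 0.49854459 -0.20823065  0.17779268] [1.19661854 0.91316472 0.0787309 ] 0.0002539658446249611
```

View pics/g12.png

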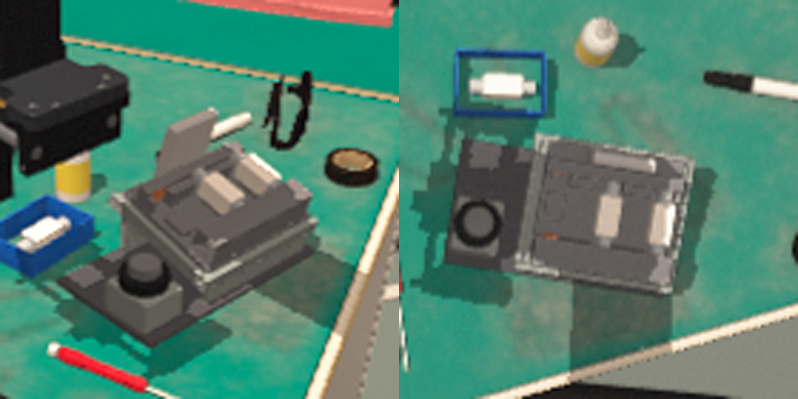

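```bash
python3 -c "
from cell import env
print(env.sign_off())"
```

```text
the job is handed in; nothing more can be done
None
```

The job is finished and handed in at about 35 s of robot time. The hand-in gives no verdict, so what follows rests on my own checks.

**What I did:**
- I freed the spent fuse from bay 1 and dropped it into the blue bin.
- I loaded the two white table fuses into bays 1 and 2, pressing the spring end in first and then tipping the other end flat. Bay 3 stays empty because there were only two fuses to load.
- I set the carrier on the sloped stand with the grip plate uphill, let go of it and backed away.
- Only after that did I press the test key and release it. The fingertips read 39 N at the bottom, against the 5 N the key needs.

**Last checks:**
- **Fuses and carrier:** the final pictures show both fuses flat in their bays and the carrier inside the rails. The fuse images fall within 1–4 pixels of where they should be. I put that at about 2 mm sideways and 3 mm up the slope, inside the allowed 8 and 10 mm.
- **Bin, bottle, screwdriver:** in the pictures the spent fuse lies in the bin, and the bin, glue bottle and screwdriver stand where they were.
- **Key and arm:** the key looks up again. The arm is clear, with force readings at noise level.

**What disagreed:**
- My first guess for the height of the bays was about 3 mm too low. The first fuse touched down early at about 10 N, and I raised it and carried on. Two-camera triangulation of the plate height gave a different answer, so I followed the contact forces instead.
- The key's travel was not read directly. I judged it fully down from the force.

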